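Load the disc mixer and find its heavy side

ROBOT

A 6-joint arm with a two-finger parallel gripper is mounted at the origin on the work surface. World frame = base frame: x ahead of the robot, y to its left, z up, the work surface at z = 0. Lengths are in m, angles in rad, forces in N, time in s.
With the tool pointing down it reaches from about 0.35 to 0.975 m from the base axis. Payload 4.9 kg.
Tool frame: the origin (TCP) lies at the very end of the fingers, on their centre line; the grasp point (between the pads) lies 19 mm behind it; z points along the fingers, y is the direction in which the jaws open and shut (so a half turn about z gives the same grasp; the last joint's range is limited). The gripper opens to 85 mm and grips with 20 to 120 N. Pads are 22 mm wide; open, the fingers measure 114 mm over their backs; the gripper's body (76 mm by 85 mm) begins 54 mm behind the grasp point. The pads swing forward as they close: fully open they stand 13 mm farther back than shut.
Start: joints at [-1.443, 0.053, 1.613, -0, 1.476, -0.119], TCP at [0.153, -0.606, 0.231] pointing down, gripper open.
Joint ranges: [-3.01, 3.01], [-1.01, 2.22], [0.06, 2.58], [-1.02, 4.17], [0.09, 2.62], [-3.14, 3.14]. Speed limits (rad/s): [2.57, 2.57, 3.14, 3.14, 3.14, 3.14].

INTERFACE

Orientations are given as a rotation vector (axis times angle).
In Python, from station import ctrl gives the robot as it stands.
- The arm moves only by the tool apply_moves, never from a script. Its argument "deltas" is a list of rows, each a list of 5 numbers: the shift along the tool's x, y, z in m, then the turn about the tool's z in rad, then the gripper's target within -1 to 1 (fully open at 1, half-way at 0, shut at -1). A call has exactly 8 rows; each row shifts and turns the pose as measured when the row begins, along the tool's axes as they then stand; what a row does not reach is not made up. A row lasts 1/8 s, in which the tool goes at most 62.5 mm and 10.7 degrees, less where a joint would pass 70% of its speed; a pose out of reach is approached as far as the arm can. A call with a gripper value outside its range is refused whole. The fingers move at their own pace and stop on an object; "grip_force" is the grip in N (left out, the last holds). Time passes only in rows, so rows that do not move let the fingers close, or fill a call up. It gives the time, the measured TCP pose, the force and the opening at its end, in the units of the state.
- ctrl.get_obs(): the state, without advancing time (a new reading comes with each control period).
- ctrl.get_image(name): name is "scene" or "top" or "wrist"; returns a dict with "img" (480x640x3 uint8, red, green, blue), "range_z" (480x640 float32, m along the optical axis (not along the pixel's ray), 0 where there is no reading), "mtx" (3x3 intrinsics, pixels), "eye" and "attitude" of the camera in the world; the wrist camera has in their place "mount" (4x4, takes a point from camera to tool coordinates, whose origin is the TCP and whose axes are the flange's). Camera axes: x right, y down, z forward; pixel columns grow to the right and rows downward; lengths in m; the calibration is good to about 2 mm. A picture is of the moment at which its call begins: read the wrist's pose just before it.
- ctrl.finish_job(): hands the job in, once; it reports no verdict.
Trained networks look in a picture, given as the dict that the camera call returned (one of the last four; its "shot" number tells which), for a name from the list of things; names that differ only in an ending like _2 or _b are one class to them, and where a whole thing is asked for, a point or a joint stands for the part that bears it (a point fixed in the world has none). Each returns a list of dicts, best first, with "confidence" (0 to 1); they miss things now and then, are a little off and sometimes report something else, mostly with a low value. They report only what shows in the picture. A call takes as long as a camera call. They do not tell look-alikes from the thing itself.
- ctrl.search_frame(picture, target): "extent" ([left, top, width, height] in pixels, round what is visible of it).
- ctrl.spot_point(picture, target): "uv" ([column, row] in pixels: a listed point, or the origin of a listed thing).
The state is a dict: "t": time; "q": joint angles; "dq": joint speeds; "effort": joint torques, N m; "tool_pos": TCP position; "tool_rot": TCP orientation; "contact_force": force on the tool from outside, world axes, zero at the start; "wrist_torque": the same for the moment, N m; "opening": finger opening in m.
Only numpy, scipy, OpenCV 4.12 (cv2) and the standard library are available. Lean on these libraries where they do the work, as an engineer would, in place of code of your own. Each camera call takes 0.05 s, during which the arm holds its last target.

TASK

The last sample pot still stands on the bench beside the inclined disc mixer: set it upright and fully home in the disc's one empty cup. Then, with the motor off, turn the disc round by hand and feel through its even drag which side the unequally filled pots make heavy. Bring that heavy side to the lowest point and finish still gripping the disc there (by a pot or the hub nut), with everything at rest, so that a counterweight can be fitted opposite; do not shove the jar, the dropper bottle or the timer about.

Things in the scene. Friction and masses are not known exactly. Their poses are not given: they have to be found in the camera images.
- pot_centre (a point): The loose sample pot: an opaque white plastic cylinder with a ribbed screw cap, also white, 46 mm in diameter (cap and body alike) and 75 mm tall, about 35 g, standing upright on the bench. This point is its centre, half-way up (37.5 mm above its underside); z is its axis, towards the cap.
- cup (a point): The disc's one empty cup: grey, round, bore 50 mm, wall 3 mm, rim 24 mm above its floor. This point is the centre of its floor, where the pot's underside rests; it lies 88 mm from the disc's axis, 3 mm above the disc's face, and turns with the disc. z is the cup's axis, outwards, inclined like axis z (a seated pot leans 30 degrees but stays in at every turn); x points at the disc's axis.
- axis (a point): Middle of the disc's upper face; it does not turn. z: axis of rotation, outwards, inclined 30 degrees from vertical towards the mixer's front. -x points straight down the slope to the disc's lowest point, y is level. Aluminium disc 250 mm across, 10 mm thick; six cups at 88 mm radius, 60 degrees apart; five hold pots like the loose one, 51 mm of each above the cup rims, 42 mm between pots.
- disc (a joint): Angle of the disc about axis z, rad, counter-clockwise from above, no stops; 0: empty cup lowest. The stopped drive drags evenly, about 0.12 N m either way, so the disc stays where it is left. The five closed pots are filled unequally, unseen: one side, anywhere in the 3/5 of the circle opposite the cup, pulls down with 0.09 N m at most (1 N at the pots); at the start it is well away from lowest.
- hub (a point): Black ribbed hub nut in the middle of the disc's face, turning with it: 36 mm in diameter, 20 mm high; this point is its centre, half-way up. x, y, z as axis when disc is 0. The loose pot, once in its cup, evens out the empty place and adds nothing to the disc's imbalance.
- mixer: The disc mixer, fixed to the bench: white base 210 by 190 mm, 54 mm high, two cheeks up to 122 mm and a grey motor head under the disc. Origin under the base, x to its back, z up; its disc's middle is 142 mm above the bench.
- jar_mid (a point): Bystander: amber glass jar with a white lid, 66 mm in diameter, 85 mm tall; this point is its centre.
- dropper_mid (a point): Bystander: small clear bottle with a black cap, 36 mm in diameter, 85 mm tall; this point is its centre.
- timer_mid (a point): Bystander: flat white timer, 55 by 75 by 22 mm; this point is its centre.
There are look-alikes about, which are no part of the job. What is shaped like the part that bears pot_centre but blue or green is not meant.

How it is judged:
On the way:
1. the loose pot is fully home and upright in the empty cup (z of pot_centre in the frame of cup between 0.033 and 0.0415 m and x of pot_centre in the frame of cup between -0.006 and 0.006 m and y of pot_centre in the frame of cup between -0.006 and 0.006 m and angle between pot_centre's own z axis and vertical below 0.8 rad), for 0.2 s.
At the end, for the whole second after the job is handed in: The disc is at rest with its heavy side (fill_c0, hidden in the disc 88 mm from its axis) within 0.3 rad (17 degrees) of the lowest point, the fingers still grip it, a pot on it or the hub nut (over 1 N), and the loose pot sits upright in its cup (height within 4 mm, middle within 6 mm) (all of step 1 and x of fill_c0 in the frame of axis below -0.0841 m and velocity of joint disc between -0.03 and 0.03 rad/s and (contact force between the fingers and disc above 1 N or contact force between the fingers and pot above 1 N)); the arm keeps its last pose, push and grip.
It fails at once if the jar, the dropper bottle or the timer is shoved or knocked over (moved more than 25 mm) (distance of any of jar_mid, dropper_mid, timer_mid from where it was at the start of the episode above 0.025 m).
It also fails if it takes over 69 s, if anything falls off the work surface, if the arm or the gripper's body presses on something with over 40 N, if the wrist force passes 120 N, or if a joint passes its speed limit or range.

## Working session

There is one attempt and no reset: what is moved stays moved. The work goes in short steps, Python scripts to look and compute and a tool call to move; the robot and the scene stay as the last step left them, time stands still between calls to the robot, and variables do not carry over. Pictures are saved under pics/ and viewed, and the job is handed in when it is done.

Besides the shell and the picture viewer there is one more tool, called after "Call:" by a JSON object that holds its "method" and its "body", one argument or row to a line. apply_moves: Moves the arm, as the interface text tells. Its arguments: {"type":"object","properties":{"deltas":{"type":"array"},"grip_force":{"type":"number"}},"required":["deltas"]}

```bash
ls; mkdir -p pics; python3 - <<'E'
from station import ctrl
import cv2
o=ctrl.get_obs(); print({k:(v if not hasattr(v,'round') else v.round(4) if hasattr(v,'shape') else v) for k,v in o.items()})
for n in ["scene","top"]:
    p=ctrl.get_image(n); cv2.imwrite(f"pics/{n}0.png",p["img"][:,:,::-1]); print(n,p["mtx"],p["eye"],p["attitude"],p["shot"])
    for t in ["pot_centre","cup","axis","hub","mixer","jar_mid","dropper_mid","timer_mid"]:
        try: print(t,[(r["uv"],round(r["confidence"],2)) for r in ctrl.spot_point(p,t)][:4])
        except Exception as e: print(t,e)
E
```

```text
pics
{'t': 0.0, 'q': array([-1.443 ,  0.0534,  1.6143, -0.    ,  1.476 , -0.119 ]), 'dq': array([0.0018, 0.0008, 0.0006, 0.001 , 0.0004, 0.0002]), 'effort': array([ 3.00000e-04, -3.93669e+01, -3.70179e+01, -0.00000e+00,
        6.90000e-03, -0.00000e+00]), 'tool_pos': array([ 0.1526, -0.6054,  0.2301]), 'tool_rot': array([-3.1156, -0.3864,  0.    ]), 'contact_force': array([ 0.3968, -0.3976,  0.76  ]), 'wrist_torque': array([ 0.0342, -0.0555, -0.0033]), 'opening': 0.08555949899577199}
scene [[446.63447847   0.         316.84017633]
 [  0.         446.63447847 239.80045688]
 [  0.           0.           1.        ]] [ 0.95480935 -0.23741562  0.83925317] [-2.18826845 -1.47361428  0.43904331] 1
pot_centre [([317.1, 286.5], 0.83), ([280.0, 362.0], 0.79), ([286.4, 315.5], 0.69)]
cup [([432.1, 248.2], 0.61)]
axis [([435.3, 201.8], 0.57)]
hub [([440.7, 204.6], 0.94)]
mixer [([423.0, 246.4], 0.71)]
jar_mid [([263.1, 250.5], 0.8), ([191.4, 260.0], 0.62)]
dropper_mid [([204.3, 306.5], 0.82), ([193.8, 262.2], 0.2)]
timer_mid [([189.9, 260.5], 0.63)]
top [[528.21628612   0.         327.94733052]
 [  0.         528.21628612 233.11771753]
 [  0.           0.           1.        ]] [ 0.4544197  -0.06258157  1.06664103] [-2.17051951  2.1693897  -0.09601795] 2
pot_centre [([340.6, 220.4], 0.89), ([408.0, 158.3], 0.78), ([384.7, 202.3], 0.62)]
cup [([218.5, 195.9], 0.7)]
axis [([195.2, 231.5], 0.73)]
hub [([193.7, 225.2], 0.71)]
mixer [([214.6, 229.5], 0.73), ([386.1, 203.9], 0.69)]
jar_mid [([381.0, 280.2], 0.85)]
dropper_mid [([459.3, 241.3], 0.6)]
timer_mid [([452.9, 304.3], 0.86), ([194.1, 225.5], 0.41)]
```

View pics/scene0.png

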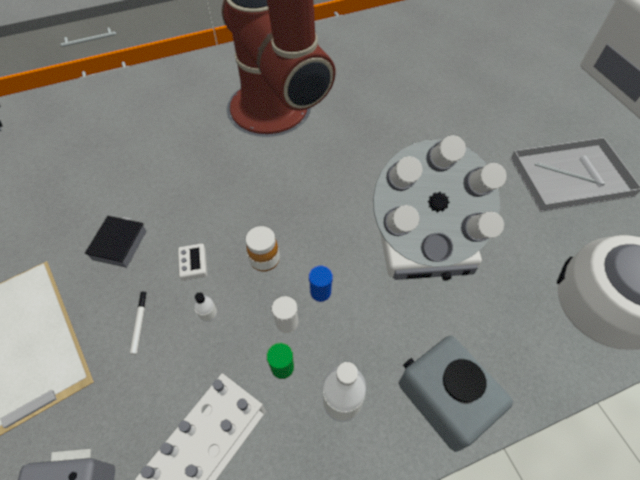

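View pics/top0.png

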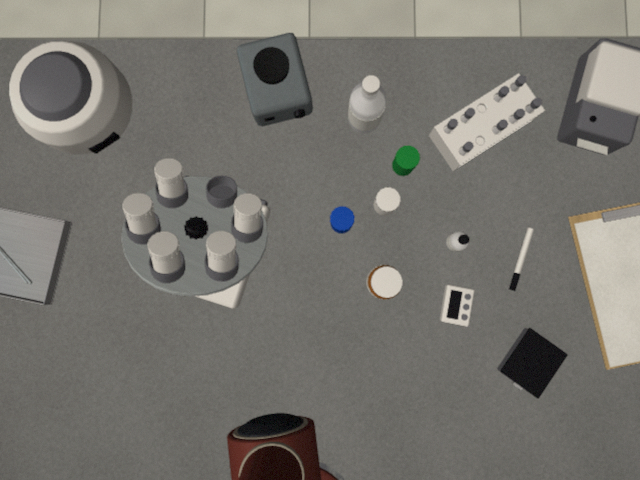

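The white pot I want is at about (386,203) in the top image and (285,314) in the scene image. The look-alikes are the blue one at top (342,219) and the green one at (406,160). The five white pots on the disc and the white-lidded jar at (386,282) could also be mistaken for it. Next I'll measure the geometry and check with a close crop.

```bash
cat > h.py <<'E'
import numpy as np, cv2
from station import ctrl
from scipy.spatial.transform import Rotation as R
def cloud(p,T=None):
    d=p["range_z"]; v,u=np.mgrid[:480,:640]; K=p["mtx"]
    c=np.stack([(u-K[0,2])/K[0,0]*d,(v-K[1,2])/K[1,1]*d,d],-1)
    if T is None: w=c@R.from_rotvec(p["attitude"]).as_matrix().T+p["eye"]
    else: w=c@T[:3,:3].T+T[:3,3]
    w[d==0]=np.nan
    return w
def wristcloud(p,o):
    M=np.eye(4);M[:3,:3]=R.from_rotvec(o["tool_rot"]).as_matrix();M[:3,3]=o["tool_pos"]
    return cloud(p,M@p["mount"])
def proj(p,w):
    c=(np.asarray(w)-p["eye"])@R.from_rotvec(p["attitude"]).as_matrix(); K=p["mtx"]
    return c[...,0]/c[...,2]*K[0,0]+K[0,2], c[...,1]/c[...,2]*K[1,1]+K[1,2]
E
python3 - <<'E'
from h import *
p=ctrl.get_image("top"); w=cloud(p)
cv2.imwrite("pics/crop1.png",cv2.resize(p["img"][130:300,320:480,::-1],None,fx=3.5,fy=3.5))
cv2.imwrite("pics/crop2.png",cv2.resize(p["img"][140:310,110:280,::-1],None,fx=3.5,fy=3.5,interpolation=cv2.INTER_CUBIC))
np.set_printoptions(precision=4,suppress=True)
for u,v in [(386,197),(343,215),(406,155),(386,282),(459,240),(457,306),(600,60),(150,240),(200,285),(196,195),(196,228),(221,190),(170,165),(247,203)]:
    print(u,v,w[v,u])
# pot top
m=(np.abs(w[...,2]-0.075)<0.006); m[:180]=0;m[215:]=0;m[:,:365]=0;m[:,405:]=0
q=w[m]; print("pot top",len(q),q.mean(0),q.min(0),q.max(0), (q.min(0)+q.max(0))/2)
# disc plane ransac
s=w[170:300,118:272].reshape(-1,3); s=s[np.isfinite(s).all(1)]; s=s[(s[:,2]>0.06)&(s[:,2]<0.23)]
rng=np.random.default_rng(0);best=0
for _ in range(1500):
    a=s[rng.choice(len(s),3,False)]; n=np.cross(a[1]-a[0],a[2]-a[0]); L=np.linalg.norm(n)
    if L<1e-6: continue
    n/=L
    if n[2]<0:n=-n
    if abs(n[2]-0.866)>.05: continue
    k=np.abs((s-a[0])@n)<.002
    if k.sum()>best: best=k.sum();bk=k
q=s[bk]; c=q.mean(0); n=np.linalg.svd(q-c)[2][2]; n*=np.sign(n[2])
print("plane",best,len(s),n,c,np.degrees(np.arccos(n[2])))
# center by circle rim: hull
ex=np.cross([0,0,1],n);ex/=np.linalg.norm(ex);ey=np.cross(n,ex)
uv=np.stack([(q-c)@ex,(q-c)@ey],1).astype(np.float32)
(cx,cy),r=cv2.minEnclosingCircle(uv); print("circ",r,c+cx*ex+cy*ey)
E
```

```text
386 197 [ 0.6172 -0.1663  0.0763]
343 215 [ 0.5832 -0.0848  0.0737]
406 155 [ 0.698  -0.2051  0.0772]
386 282 [ 0.4568 -0.164   0.0838]
459 240 [ 0.5351 -0.3015  0.0807]
457 306 [ 0.4103 -0.3087  0.0226]
600 60 [ 0.8684 -0.5626  0.1155]
150 240 [0.5209 0.218  0.2531]
200 285 [0.4514 0.1541 0.1917]
196 195 [0.6162 0.1868 0.1053]
196 228 [0.549  0.1704 0.1631]
221 190 [0.6279 0.1436 0.0921]
170 165 [0.6556 0.2133 0.1796]
247 203 [0.588  0.0784 0.1923]
pot top 467 [ 0.6129 -0.1687  0.0747] [ 0.5903 -0.1914  0.0692] [ 0.635  -0.1457  0.08  ] [ 0.6126 -0.1686  0.0746]
plane 5236 12579 [ 0.4744 -0.1529  0.8669] [0.5296 0.1748 0.1514] 29.895925216355664
circ 0.12518209218978882 [0.5456 0.1754 0.1427]
```

View pics/crop1.png

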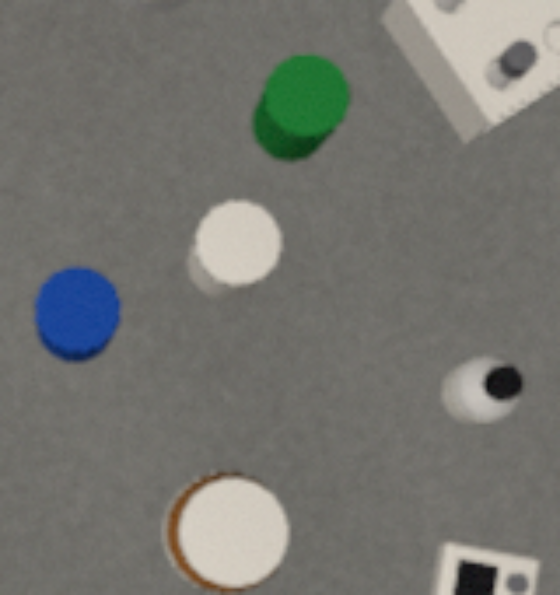

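View pics/crop2.png

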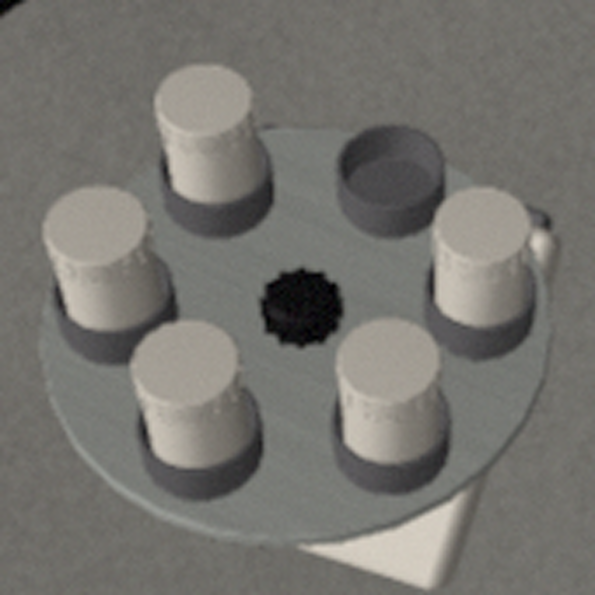

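The choice is confirmed: the white pot's top is at (0.613,-0.169,0.075), with blue and green 88–90 mm away. The disc fit gives its middle at (0.546,0.175,0.143) and a tilt of 29.9°. Now I'll get the disc frame, the cup angle and a move planner.

```bash
cat >> h.py <<'E'
np.set_printoptions(precision=4,suppress=True)
A=np.array([0.5456,0.1754,0.1427])
d=np.array([0.952,-0.307,0]);d/=np.linalg.norm(d)
n=0.5*d+np.array([0,0,np.sqrt(.75)])
X=-(np.sqrt(.75)*d-np.array([0,0,.5])); Y=np.cross(n,X)
Rd=np.stack([X,Y,n],1)
def D2W(v): return A+Rd@np.asarray(v)
def W2D(w): return (np.asarray(w)-A)@Rd
def plan(pos,heading=None,rows=8,o=None):
    "rows of tool deltas going straight to pos, with tool y heading (deg)"
    o=o or ctrl.get_obs(); M=R.from_rotvec(o["tool_rot"]).as_matrix()
    h0=np.arctan2(M[1,1],M[0,1]); dh=0 if heading is None else (np.radians(heading)-h0+np.pi)%(2*np.pi)-np.pi
    st=(np.asarray(pos)-o["tool_pos"])/rows
    print("from",o["tool_pos"],"h",np.degrees(h0),"dh",np.degrees(dh),"q",o["q"],"F",o["contact_force"],"t",o["t"],"op",o["opening"])
    for i in range(rows):
        h=h0+dh*i/rows; y=np.array([np.cos(h),np.sin(h),0]); z=np.array([0,0,-1.]); x=np.cross(y,z)
        print([round(float(v),4) for v in (st@x,st@y,st@z)],round(float(-dh/rows),4))
E
python3 - <<'E'
from h import *
p=ctrl.get_image("top"); w=cloud(p)
q=W2D(w[140:310,110:280].reshape(-1,3)); q=q[np.isfinite(q).all(1)]
# rim points of empty cup: height 27
m=(np.abs(q[:,2]-.027)<.003)&(np.hypot(q[:,0]+.088,q[:,1])<.035)
print("rim",m.sum(),q[m].min(0),q[m].max(0))
f=(np.abs(q[:,2]-.003)<.003)&(np.hypot(q[:,0]+.088,q[:,1])<.02); print("floor",f.sum(),q[f].mean(0))
(c,r)=cv2.minEnclosingCircle(q[m][:,:2].astype(np.float32)); print(c,r, np.degrees(np.arctan2(-c[1],-c[0])))
for k in range(1,6):
    a=np.pi+k*np.pi/3
    t=(np.abs(q[:,2]-.078)<.004)&(np.hypot(q[:,0]-.088*np.cos(a),q[:,1]-.088*np.sin(a))<.035)
    c,r=cv2.minEnclosingCircle(q[t][:,:2].astype(np.float32)); print(k,t.sum(),q[t].mean(0),c,r,np.hypot(*c),np.degrees(np.arctan2(c[1],c[0])-a))
hb=(np.abs(q[:,2]-.02)<.004)&(np.hypot(q[:,0],q[:,1])<.03); print("hub",q[hb].mean(0))
for i in range(4):
    o=ctrl.get_obs(); print(o["contact_force"],o["wrist_torque"]); ctrl.get_image("top")
plan([0.613,-0.1686,0.17],-137,12)
E
```

```text
rim 124 [-0.1161 -0.0168  0.024 ] [-0.0597  0.0316  0.03  ]
floor 179 [-0.0932  0.0014  0.003 ]
(-0.0876833125948906, 0.009622576646506786) 0.028764350339770317 -6.262714808181283
1 477 [-0.0529 -0.0698  0.0776] (-0.05236455798149109, -0.0710737556219101) 0.02543320134282112 0.08828094738277302 -366.38143747789303
2 567 [ 0.034  -0.0816  0.0777] (0.03350796177983284, -0.08245255798101425) 0.024626152589917183 0.08900116752184353 -367.88362708882454
3 631 [ 0.0877 -0.0122  0.078 ] (0.08645167946815491, -0.01250476110726595) 0.02383670024573803 0.08735137052854058 -368.23043775590077
4 606 [0.0542 0.0689 0.0779] (0.05323651432991028, 0.06844937056303024) 0.024142669513821602 0.0867147207138083 -367.87400052036116
5 510 [-0.0323  0.0806  0.078 ] (-0.033733561635017395, 0.08016444742679596) 0.024289309978485107 0.08697293723812627 -367.1784220282875
hub [ 0.0011 -0.0002  0.0193]
[ 0.8909 -0.041  -0.6648] [ 0.0138  0.0223 -0.0503]
[-0.3477 -0.6809  0.2362] [-0.0242 -0.0077  0.0326]
[ 0.0862  0.8231 -0.1862] [0.0335 0.0871 0.0161]
[ 0.0974  0.1731 -0.0933] [-0.073   0.0231  0.003 ]
from [ 0.1527 -0.6061  0.2313] h -75.85967410701817 dh -61.14032589298185 q [-1.443   0.0527  1.6129  0.      1.476  -0.119 ] F [ 0.6853 -0.1398 -0.235 ] t 1.2 op 0.08525785273885525
[0.0461, -0.026, 0.0051] 0.0889
[0.0436, -0.03, 0.0051] 0.0889
[0.0408, -0.0337, 0.0051] 0.0889
[0.0376, -0.0372, 0.0051] 0.0889
[0.0342, -0.0404, 0.0051] 0.0889
[0.0304, -0.0433, 0.0051] 0.0889
[0.0265, -0.0458, 0.0051] 0.0889
[0.0223, -0.048, 0.0051] 0.0889
[0.018, -0.0498, 0.0051] 0.0889
[0.0135, -0.0512, 0.0051] 0.0889
[0.0089, -0.0522, 0.0051] 0.0889
[0.0042, -0.0528, 0.0051] 0.0889
```

Call:
{"method": "apply_moves", "body": {
  "deltas": [
    [0.046, -0.026, 0.005, 0.089, 1],
    [0.0435, -0.03, 0.005, 0.089, 1],
    [0.041, -0.034, 0.005, 0.089, 1],
    [0.0375, -0.037, 0.005, 0.089, 1],
    [0.034, -0.04, 0.005, 0.089, 1],
    [0.0305, -0.043, 0.005, 0.089, 1],
    [0.0265, -0.046, 0.005, 0.089, 1],
    [0.022, -0.048, 0.005, 0.089, 1]
  ],
  "grip_force": 30
}}

```text
t: 2.2
tool_pos: [0.4695, -0.3134, 0.1917]
tool_rot: [3.041, -0.771, 0.007]
contact_force: [0.3, -0.5, -0.0]
opening: 0.0853
```

```bash
python3 - <<'E'
from h import *
plan([0.613,-0.1686,0.14],-137,7)
E
```

```text
from [ 0.4695 -0.3134  0.1917] h -118.46027072083973 dh -18.539729279160277 q [-0.7195 -0.0671  1.7989 -0.0018  1.4041  1.3484] F [ 0.2797 -0.5011 -0.0133] t 2.2 op 0.08529348057912502
[0.0082, -0.028, 0.0074] 0.0462
[0.0069, -0.0283, 0.0074] 0.0462
[0.0055, -0.0286, 0.0074] 0.0462
[0.0042, -0.0288, 0.0074] 0.0462
[0.0029, -0.029, 0.0074] 0.0462
[0.0015, -0.0291, 0.0074] 0.0462
[0.0002, -0.0291, 0.0074] 0.0462
```

Call:
{"method": "apply_moves", "body": {
  "deltas": [
    [0.008, -0.028, 0.004, 0.046, 1],
    [0.007, -0.028, 0.004, 0.046, 1],
    [0.0055, -0.0285, 0.005, 0.046, 1],
    [0.004, -0.029, 0.005, 0.046, 1],
    [0.003, -0.029, 0.008, 0.046, 1],
    [0.0015, -0.029, 0.01, 0.046, 1],
    [0, -0.029, 0.012, 0.046, 1],
    [0, 0, 0, 0, 1]
  ]
}}

```text
t: 3.2
tool_pos: [0.6198, -0.1607, 0.1424]
tool_rot: [2.876, -1.256, 0.01]
contact_force: [-0.8, -0.6, -0.3]
opening: 0.0852
```

```bash
python3 - <<'E'
from h import *
o=ctrl.get_obs(); p=ctrl.get_image("wrist"); w=wristcloud(p,o)
cv2.imwrite("pics/w1.png",p["img"][:,:,::-1])
m=np.abs(w[...,2]-.075)<.006
r=np.hypot(w[...,0]-.613,w[...,1]+.169)<.035
q=w[m&r]; print(len(q),q.mean(0) if len(q) else 0, (q.min(0)+q.max(0))/2 if len(q) else 0)
plan([0.613,-0.1686,0.035],-137,8)
for i in range(3):
    o=ctrl.get_obs(); print(o["effort"],o["contact_force"]); ctrl.get_image("top")
E
```

```text
3746 [ 0.6156 -0.1705  0.0743] [ 0.6147 -0.1698  0.0729]
from [ 0.6197 -0.1616  0.1432] h -137.22488252743216 dh 0.22488252743214904 q [-0.3693  0.151   1.658  -0.0045  1.3253  2.0268] F [-0.3405  0.3524 -0.0724] t 3.25 op 0.08538139072077622
[0.0001, 0.0012, 0.0135] -0.0005
[0.0001, 0.0012, 0.0135] -0.0005
[0.0001, 0.0012, 0.0135] -0.0005
[0.0001, 0.0012, 0.0135] -0.0005
[0.0001, 0.0012, 0.0135] -0.0005
[0.0001, 0.0012, 0.0135] -0.0005
[0.0001, 0.0012, 0.0135] -0.0005
[0.0001, 0.0012, 0.0135] -0.0005
[  0.7031 -41.2719 -35.096    0.0389  -0.0339   0.0464] [-0.3405  0.3524 -0.0724]
[  0.6942 -41.2274 -35.062    0.0298  -0.0298   0.0164] [-0.6605 -0.4437  0.1339]
[  0.5403 -41.336  -35.106    0.0125  -0.0257   0.0003] [ 0.3331 -0.5398 -0.1926]
```

View pics/w1.png

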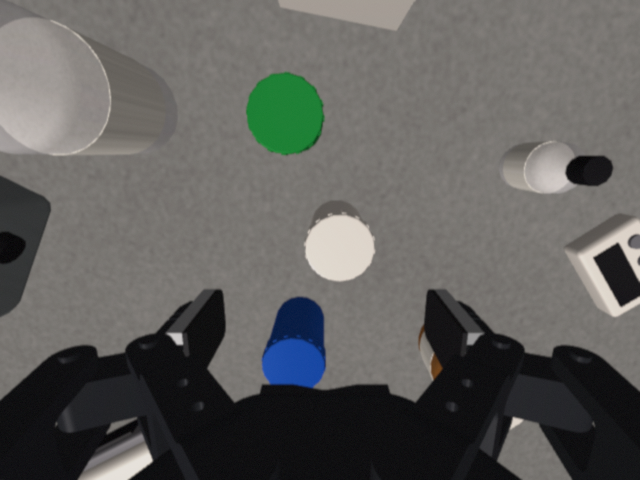

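Call:
{"method": "apply_moves", "body": {
  "deltas": [
    [0.0015, 0.005, 0.014, 0, 1],
    [0.001, 0.003, 0.016, 0, 1],
    [0, 0.001, 0.018, 0, 1],
    [0, 0, 0.018, 0, 1],
    [0, 0, 0.018, 0, 1],
    [0, 0, 0.014, 0, 1],
    [0, 0, 0.007, 0, 1],
    [0, 0, 0, 0, 1]
  ]
}}

```text
t: 4.4
tool_pos: [0.6128, -0.1738, 0.0307]
tool_rot: [2.872, -1.263, 0.011]
contact_force: [-0.1, 0.0, -0.3]
opening: 0.0858
```

```bash
python3 - <<'E'
from h import *
plan([0.6145,-0.1692,0.035],-137,2)
E
```

```text
from [ 0.6128 -0.1738  0.0307] h -137.49547054824524 dh 0.49547054824523357 q [-0.3911  0.2722  1.7233 -0.0049  1.1394  2.0107] F [-0.0843  0.0074 -0.2895] t 4.4 op 0.08580115300129387
[-0.0011, -0.0022, -0.0022] -0.0043
[-0.0011, -0.0022, -0.0022] -0.0043
```

Centre and raise slightly, then close.

Call:
{"method": "apply_moves", "body": {
  "deltas": [
    [-0.002, -0.004, -0.005, 0, 1],
    [0, 0, 0, 0, 0],
    [0, 0, 0, 0, -0.5],
    [0, 0, 0, 0, -1],
    [0, 0, 0, 0, -1],
    [0, 0, 0, 0, -1],
    [0, 0, 0, 0, -1],
    [0, 0, 0, 0, -1]
  ],
  "grip_force": 30
}}

```text
t: 5.4
tool_pos: [0.6164, -0.1699, 0.0389]
tool_rot: [2.872, -1.263, 0.018]
contact_force: [-0.1, 0.4, 0.7]
opening: 0.0455
```

```bash
python3 - <<'E'
from h import *
o=ctrl.get_obs(); p=ctrl.get_image("wrist"); 
cv2.imwrite("pics/w2.png",p["img"][:,:,::-1])
p=ctrl.get_image("scene");cv2.imwrite("pics/s2.png",cv2.resize(p["img"][200:400,180:480,::-1],None,fx=2.5,fy=2.5))
# target: hover over cup, clear of pots
print("cup ang", (-.0877,.0096)); 
print(D2W([-.088*np.cos(-.13),-.088*np.sin(-.13),.003]))
plan([0.6145,-0.1692,0.25],-107.9,4)
E
```

```text
cup ang (-0.0877, 0.0096)
[0.6154 0.1409 0.1017]
from [ 0.6164 -0.1699  0.0389] h -137.48399171655024 dh 29.58399171655024 q [-0.3832  0.2634  1.7182 -0.0049  1.1483  2.0183] F [-0.0559  0.4989  0.2368] t 5.5 op 0.045740828222765734
[-0.0004, 0.0002, -0.0528] -0.1291
[-0.0005, 0.0002, -0.0528] -0.1291
[-0.0005, 0.0001, -0.0528] -0.1291
[-0.0005, 0.0001, -0.0528] -0.1291
```

View pics/s2.png

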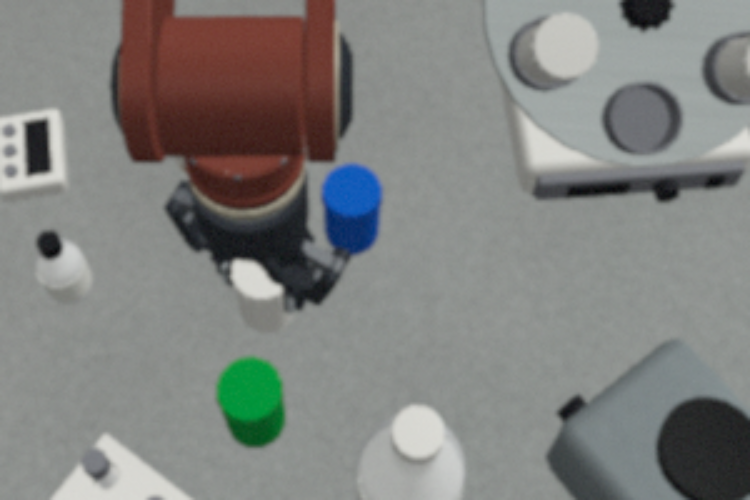

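The pot is held (opening 45.5 mm), and its underside is about 39 mm below the TCP. The tool can't tilt, so I'll lean the pot inside the pads by pressing its underside on the cup's sloping uphill rim, with the jaws level, and then slide it in. Next is the lift and transit.

Call:
{"method": "apply_moves", "body": {
  "deltas": [
    [0, 0, -0.05, 0, -1],
    [0, 0, -0.055, 0, -1],
    [0, 0, -0.055, -0.065, -1],
    [0, 0, -0.05, -0.13, -1],
    [0, 0, -0.025, -0.13, -1],
    [0, 0, 0, -0.13, -1],
    [0, 0, 0, -0.09, -1],
    [0, 0, 0, 0, -1]
  ]
}}

```text
t: 6.5
tool_pos: [0.6134, -0.1676, 0.2807]
tool_rot: [3.107, -0.417, 0.013]
contact_force: [-0.3, 1.6, -0.3]
opening: 0.045
```

```bash
python3 - <<'E'
from h import *
E=D2W([-.0873+.028,.0105,.027]); S=E+.014*d+[0,0,.039]; print("E",E,"S",S)
plan(S+[0,0,.055],-107.9,8)
E
```

```text
E [0.6041 0.1455 0.1364] S [0.6174 0.1412 0.1754]
from [ 0.6134 -0.1676  0.2807] h -105.29199471042676 dh -2.6080052895732346 q [-0.3817  0.0479  1.536  -0.0047  1.5479  1.4561] F [-0.2981  1.5845 -0.2522] t 6.5 op 0.04497094049405125
[-0.0097, -0.0374, 0.0063] 0.0057
[-0.0099, -0.0373, 0.0063] 0.0057
[-0.0101, -0.0373, 0.0063] 0.0057
[-0.0103, -0.0372, 0.0063] 0.0057
[-0.0105, -0.0371, 0.0063] 0.0057
[-0.0108, -0.0371, 0.0063] 0.0057
[-0.011, -0.037, 0.0063] 0.0057
[-0.0112, -0.037, 0.0063] 0.0057
```

Call:
{"method": "apply_moves", "body": {
  "deltas": [
    [-0.0097, -0.038, 0.002, 0.006, -1],
    [-0.01, -0.043, 0.002, 0.006, -1],
    [-0.0105, -0.043, 0.002, 0.006, -1],
    [-0.0105, -0.043, 0.002, 0.006, -1],
    [-0.011, -0.043, 0.006, 0.006, -1],
    [-0.0115, -0.043, 0.01, 0.006, -1],
    [-0.012, -0.036, 0.014, 0.006, -1],
    [-0.005, -0.012, 0.008, 0.006, -1]
  ]
}}

```text
t: 7.5
tool_pos: [0.6234, 0.1512, 0.2283]
tool_rot: [3.091, -0.521, 0.009]
contact_force: [-0.3, -0.1, -0.4]
opening: 0.0454
```

```bash
python3 - <<'E'
from h import *
E=D2W([-.0873+.028,.0105,.027]); S=E+.014*d+[0,0,.039]
plan(S+[0,0,.01],-107.9,6)
o=ctrl.get_obs();p=ctrl.get_image("scene");cv2.imwrite("pics/s3.png",cv2.resize(p["img"][100:300,350:550,::-1],None,fx=3,fy=3))
p=ctrl.get_image("top"); w=cloud(p); cv2.imwrite("pics/t3.png",cv2.resize(p["img"][100:330,100:330,::-1],None,fx=2.5,fy=2.5))
E
```

```text
from [0.6234 0.1512 0.2283] h -109.14086991406985 dh 1.2408699140698642 q [ 0.1258  0.0912  1.5774 -0.0089  1.4694  2.0315] F [-0.3176 -0.0754 -0.3697] t 7.5 op 0.04536388035990927
[-0.0004, 0.0019, 0.0071] -0.0036
[-0.0004, 0.0019, 0.0071] -0.0036
[-0.0004, 0.0019, 0.0071] -0.0036
[-0.0004, 0.0019, 0.0071] -0.0036
[-0.0004, 0.0019, 0.0071] -0.0036
[-0.0004, 0.0019, 0.0071] -0.0036
```

View pics/s3.png

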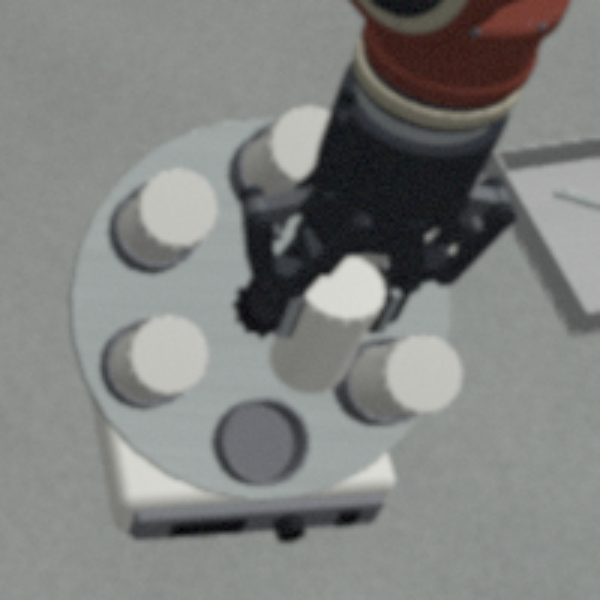

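Call:
{"method": "apply_moves", "body": {
  "deltas": [
    [-0.001, 0.004, 0.01, -0.02, -1],
    [-0.001, 0.004, 0.012, 0, -1],
    [0, 0.003, 0.012, 0, -1],
    [0, 0, 0.009, 0, -1],
    [0, 0, 0, 0, -1],
    [0, 0, 0, 0, -1],
    [0, 0, 0, 0, -1],
    [0, 0, 0, 0, -1]
  ]
}}

```text
t: 8.6
tool_pos: [0.619, 0.1348, 0.1838]
tool_rot: [3.093, -0.497, 0.012]
contact_force: [-0.4, 0.5, -0.1]
opening: 0.0456
```

```bash
cat > pl.py <<'E'
from h import *
import sys
def pose():
    o=ctrl.get_obs(); M=R.from_rotvec(o["tool_rot"]).as_matrix(); return o,M
def steps(pts):
    "pts: list of TCP world targets from now; print tool deltas"
    o,M=pose(); prev=o["tool_pos"]; print("tcp",prev,"F",o["contact_force"],"h",np.degrees(np.arctan2(M[1,1],M[0,1])),"t",o["t"],"op",round(o["opening"],4))
    for p in pts:
        print(np.round((np.asarray(p)-prev)@M,4).tolist()); prev=np.asarray(p)
E
python3 - <<'E'
from pl import *
E=D2W([-.0873+.028,.0105,.027]); S=E+.014*d+[0,0,.039]; print("S",S)
# pivot path
pts=[S]
for k in range(1,8):
    a=np.radians(33)*k/7; pts.append(E+d*(.014*np.cos(a)+.063*np.sin(a))+np.array([0,0,-.014*np.sin(a)+.063*np.cos(a)-.024-.001*min(k,3)]))
steps(pts)
p=ctrl.get_image("scene");cv2.imwrite("pics/s4.png",cv2.resize(p["img"][100:300,350:550,::-1],None,fx=3,fy=3))
E
```

```text
S [0.6174 0.1412 0.1754]
tcp [0.619  0.1348 0.1838] F [-0.4378  0.5201 -0.0779] h -108.25222277557774 t 8.6 op 0.0456
[-0.0036, -0.0057, 0.0083]
[0.0051, -0.0001, 0.0024]
[0.005, -0.0001, 0.0028]
[0.0048, -0.0001, 0.0032]
[0.0046, -0.0, 0.0026]
[0.0044, -0.0001, 0.003]
[0.0041, -0.0001, 0.0033]
[0.0038, -0.0001, 0.0037]
```

View pics/s4.png

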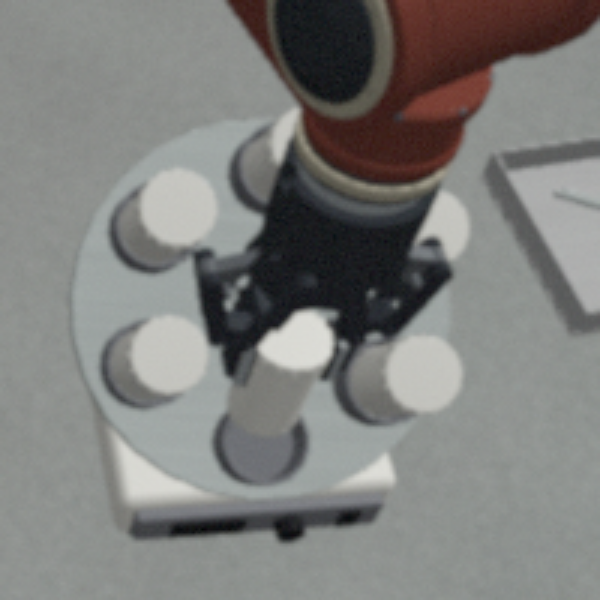

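Call:
{"method": "apply_moves", "body": {
  "deltas": [
    [-0.003, -0.005, 0.004, 0, -1],
    [0, 0, 0.004, 0, -1],
    [0, 0, 0.001, 0, -1],
    [0.004, 0, 0.002, 0, -1],
    [0.005, 0, 0.003, 0, -1],
    [0.005, 0, 0.003, 0, -1],
    [0.005, 0, 0.003, 0, -1],
    [0.0045, 0, 0.003, 0, -1]
  ]
}}

```text
t: 9.65
tool_pos: [0.6415, 0.1348, 0.1676]
tool_rot: [3.097, -0.496, 0.013]
contact_force: [0.2, 0.2, -0.7]
opening: 0.0452
```

```bash
python3 - <<'E'
from pl import *
steps([])
p=ctrl.get_image("scene");cv2.imwrite("pics/s5.png",cv2.resize(p["img"][100:300,350:550,::-1],None,fx=3,fy=3))
E
```

```text
tcp [0.6415 0.1348 0.1676] F [ 0.2321  0.1934 -0.7046] h -108.19278463409101 t 9.65 op 0.0452
```

View pics/s5.png

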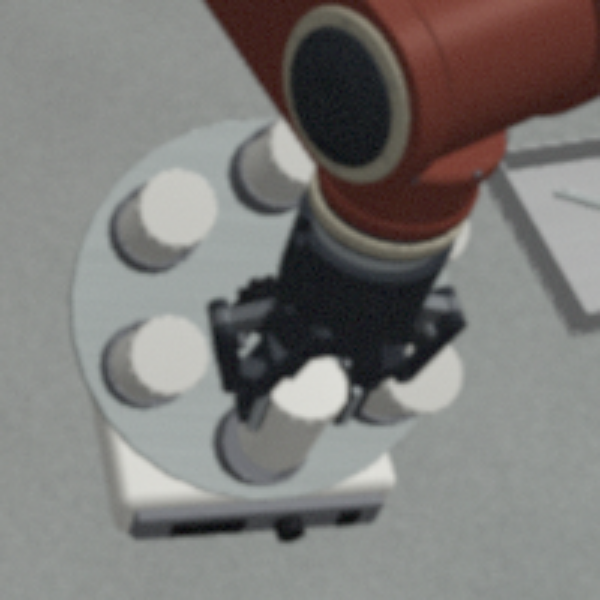

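```bash
cat >> pl.py <<'E'
def potfit(p,w=None,guess=None,rad=.06):
    "fit cylinder r=23mm to white pixels near the tcp: returns axis point, dir"
    from scipy.optimize import least_squares
    w=cloud(p) if w is None else w
    im=p["img"].astype(int); o=ctrl.get_obs(); g=o["tool_pos"]+[0,0,0] if guess is None else guess
    m=(im.min(-1)>125)&(np.linalg.norm(w-g,axis=-1)<rad)
    q=w[m]
    def f(v):
        a=np.array([v[2],v[3],1]);a/=np.linalg.norm(a); c=np.array([v[0],v[1],g[2]])
        r=q-c; t=r@a; rr=np.linalg.norm(r-t[:,None]*a,axis=1)-.023
        tt=t-v[4]   # top plane
        return np.where((rr<0),np.maximum(rr,-np.abs(tt)) ,np.where(tt>0,np.hypot(rr,tt),rr))
    best=None
    for s in [(0,0),(.3*d[0],.3*d[1]),(.55*d[0],.55*d[1])]:
        r=least_squares(f,[g[0],g[1],s[0],s[1],.036],loss="soft_l1",f_scale=.002)
        if best is None or r.cost<best.cost: best=r
    v=best.x;a=np.array([v[2],v[3],1]);a/=np.linalg.norm(a)
    top=np.array([v[0],v[1],g[2]])+a*v[4]; 
    return len(q),np.sqrt(np.mean(np.minimum(np.abs(best.fun),.01)**2)),a,top,top-.075*a
E
python3 - <<'E'
from pl import *
p=ctrl.get_image("scene"); N,c,a,top,bot=potfit(p); print(N,c,a,np.degrees(np.arccos(a[2])),"lean along d",np.degrees(np.arctan2(a@d,a[2])),top,bot,"bot in disc",W2D(bot))
print(ctrl.get_obs()["tool_pos"])
E
```

```text
422 0.0012588602229449022 [ 0.1114 -0.0354  0.9931] 6.712940200429184 lean along d 6.712885492406625 [0.64   0.1342 0.2052] [0.6316 0.1369 0.1307] bot in disc [-0.0871  0.0102  0.0364]
[0.6411 0.1346 0.1666]
```

Call:
{"method": "apply_moves", "body": {
  "deltas": [
    [0, 0, -0.012, 0, -1],
    [-0.01, 0, -0.006, 0, -1],
    [-0.012, 0, 0, 0, -1],
    [-0.005, 0, 0, 0, -1],
    [0, 0, 0, 0, -1],
    [0, 0, 0.003, 0, -1],
    [0, 0, 0.003, 0, -1],
    [0, 0, 0.001, 0, -1]
  ]
}}

```text
t: 10.75
tool_pos: [0.6126, 0.1438, 0.1771]
tool_rot: [3.096, -0.496, 0.008]
contact_force: [0.6, 0.3, -0.7]
opening: 0.0452
```

```bash
python3 - <<'E'
from pl import *
E=D2W([-.0873+.028,.0105,.027]); S=E+.014*d+[0,0,.039]; print("S",S)
steps([S])
p=ctrl.get_image("scene"); N,c,a,top,bot=potfit(p); print(N,c,a,"lean along d",np.degrees(np.arctan2(a@d,a[2])),top,bot,"bot in disc",W2D(bot))
E
```

```text
S [0.6174 0.1412 0.1754]
tcp [0.6126 0.1438 0.1771] F [ 0.5709  0.2541 -0.7306] h -108.19448194015212 t 10.75 op 0.0452
[0.0054, 0.0009, 0.0017]
528 0.004451694983335639 [ 0.0693 -0.049   0.9964] lean along d 4.649790370672906 [0.6104 0.141  0.2152] [0.6052 0.1447 0.1405] bot in disc [-0.0584  0.0109  0.0312]
```

Call:
{"method": "apply_moves", "body": {
  "deltas": [
    [0, 0, 0.004, 0, -1],
    [0, 0, 0.004, 0, -1],
    [0.001, 0, 0.003, 0, -1],
    [0.003, 0, 0.003, 0, -1],
    [0.003, 0, 0.003, 0, -1],
    [0.004, 0, 0.003, 0, -1],
    [0.004, 0, 0.003, 0, -1],
    [0.004, 0, 0.003, 0, -1]
  ]
}}

```text
t: 11.8
tool_pos: [0.6339, 0.1413, 0.1702]
tool_rot: [-3.1, 0.495, -0.015]
contact_force: [-3.3, 0.2, 7.1]
opening: 0.0452
```

```bash
python3 - <<'E'
from pl import *
steps([])
p=ctrl.get_image("scene"); N,c,a,top,bot=potfit(p); print(N,c,a,"lean along d",np.degrees(np.arctan2(a@d,a[2])),top,bot,"bot in disc",W2D(bot))
cv2.imwrite("pics/s6.png",cv2.resize(p["img"][100:300,350:550,::-1],None,fx=3,fy=3))
E
```

```text
tcp [0.6339 0.1413 0.1702] F [-3.2912  0.1607  7.0997] h -108.13436347564195 t 11.8 op 0.0452
456 0.002937541386278456 [ 0.129  -0.063   0.9896] lean along d 8.173397600355603 [0.6339 0.1435 0.2086] [0.6242 0.1483 0.1344] bot in disc [-0.0762  0.0017  0.0344]
```

View pics/s6.png

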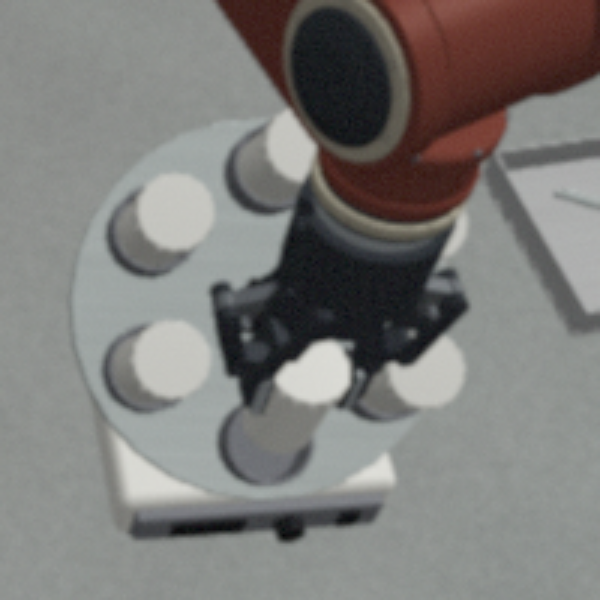

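Call:
{"method": "apply_moves", "body": {
  "deltas": [
    [0, 0, -0.008, 0, -1],
    [-0.012, 0, -0.004, 0, -1],
    [-0.008, 0, 0, 0, -1],
    [0, 0, 0.006, 0, -1],
    [0, 0, 0.007, 0, -1],
    [0.003, 0, 0.008, 0, -1],
    [0.005, 0, 0.009, 0, -1],
    [0.006, 0, 0.009, 0, -1]
  ],
  "grip_force": 20
}}

```text
t: 12.85
tool_pos: [0.6368, 0.1454, 0.1631]
tool_rot: [-3.092, 0.492, -0.055]
contact_force: [1.0, -0.2, 11.9]
opening: 0.0454
```

```bash
python3 - <<'E'
from pl import *
E=D2W([-.0873+.028,.0105,.027])
steps([]); print("P past E along d",(ctrl.get_obs()["tool_pos"]-E)@d)
p=ctrl.get_image("scene"); N,c,a,top,bot=potfit(p); print(N,c,a,"lean along d",np.degrees(np.arctan2(a@d,a[2])),top,bot,"bot in disc",W2D(bot))
cv2.imwrite("pics/s7.png",cv2.resize(p["img"][100:300,350:550,::-1],None,fx=3,fy=3))
E
```

```text
tcp [0.6368 0.1454 0.1631] F [ 1.0036 -0.2101 11.9033] h -108.065893426264 t 12.85 op 0.0454
P past E along d 0.031137294649899998
457 0.0020961697959438028 [ 0.3649 -0.1381  0.9208] lean along d 22.9369650710071 [0.6396 0.1456 0.2044] [0.6123 0.156  0.1354] bot in disc [-0.0638 -0.002   0.0283]
```

View pics/s7.png

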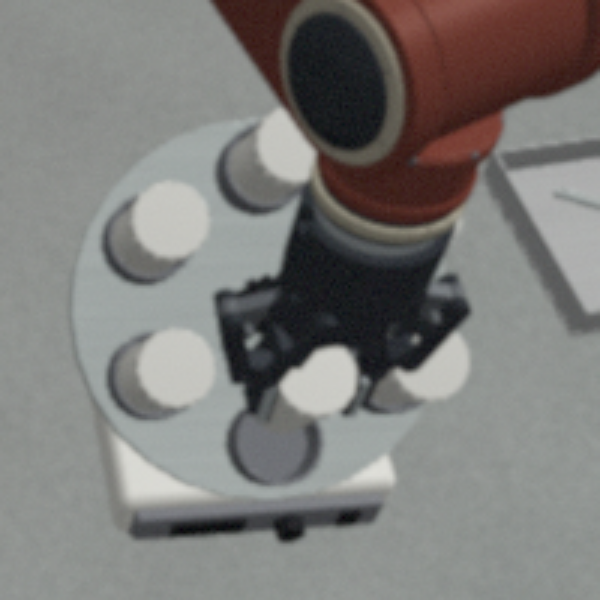

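Call:
{"method": "apply_moves", "body": {
  "deltas": [
    [0.004, 0, 0.009, 0, -1],
    [0.005, 0, 0.009, 0, -1],
    [0.003, 0, 0.009, 0, -1],
    [0, 0, -0.006, 0, -1],
    [0, 0, -0.008, 0, -1],
    [0, 0, -0.004, 0, -1],
    [0, 0, 0, 0, -1],
    [0, 0, 0, 0, -1]
  ]
}}

```text
t: 13.9
tool_pos: [0.6568, 0.1407, 0.1652]
tool_rot: [-3.088, 0.492, -0.087]
contact_force: [-0.6, -0.3, -0.2]
opening: 0.045
```

```bash
python3 - <<'E'
from pl import *
steps([])
p=ctrl.get_image("scene"); N,c,a,top,bot=potfit(p); print(N,c,a,"lean along d",np.degrees(np.arctan2(a@d,a[2])),top,bot,"bot in disc",W2D(bot))
cv2.imwrite("pics/s8.png",cv2.resize(p["img"][100:300,350:550,::-1],None,fx=3,fy=3))
# disc angle from pots in scene/top cloud
q=np.concatenate([W2D(cloud(ctrl.get_image("top"))[140:310,110:280].reshape(-1,3)),W2D(cloud(p)[100:300,350:550].reshape(-1,3))]); q=q[np.isfinite(q).all(1)]
for th in np.radians(np.arange(-30,31,2.)):pass
def score(th):
    s=0
    for k in range(1,6):
        a=np.pi+th+k*np.pi/3
        r=np.hypot(q[:,0]-.088*np.cos(a),q[:,1]-.088*np.sin(a)); s+=((np.abs(q[:,2]-.078)<.003)&(r<.0235)).sum()-((np.abs(q[:,2]-.078)<.003)&(r>.0235)&(r<.03)).sum()
    return s
ths=np.radians(np.arange(-25,26,.5)); sc=[score(t) for t in ths]; i=int(np.argmax(sc)); 
k=[t for t,s in zip(ths,sc) if s>max(sc)*.97]; print("disc",np.degrees(ths[i]),np.degrees(np.mean(k)))
E
```

```text
tcp [0.6568 0.1407 0.1652] F [-0.6371 -0.2821 -0.163 ] h -108.07720933332406 t 13.9 op 0.045
490 0.0015660469046489406 [ 0.4794 -0.1748  0.86  ] lean along d 30.664417750092618 [0.6643 0.1391 0.2051] [0.6283 0.1523 0.1406] bot in disc [-0.0754 -0.0033  0.0411]
disc -1.5000000000000002 -1.5
```

View pics/s8.png

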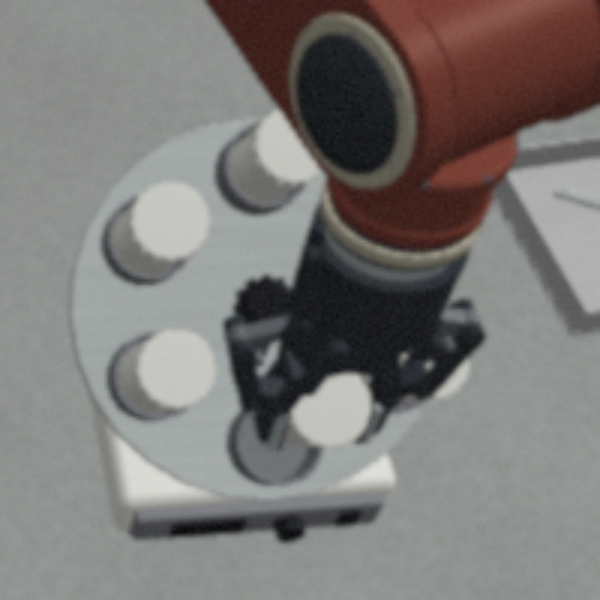

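```bash
python3 - <<'E'
from pl import *
o,M=pose(); 
s1=Rd@np.array([-.0126,.0056,-.006]); s2=Rd@np.array([0,0,-.032])
print("s1",s1@M,"s2",s2@M, M[:,2])
E
```

```text
s1 [0.0073 0.0058 0.0118] s2 [-0.0174  0.0007  0.0268] [ 0.0568  0.0042 -0.9984]
```

Call:
{"method": "apply_moves", "body": {
  "deltas": [
    [0.004, 0.003, 0.005, 0, -1],
    [0.003, 0.002, 0.005, 0, -1],
    [0.001, 0.001, 0.001, 0, -1],
    [0, 0, 0, 0, -1],
    [0, 0, 0, 0, -1],
    [-0.003, 0, 0.0045, 0, -1],
    [-0.001, 0, 0.001, 0, -1],
    [0, 0, 0, 0, -1]
  ]
}}

```text
t: 15.0
tool_pos: [0.6602, 0.1331, 0.1477]
tool_rot: [-3.089, 0.492, -0.088]
contact_force: [-0.2, -0.4, 0.1]
opening: 0.0453
```

```bash
cat >> pl.py <<'E'
def discang(ps,lo=-25,hi=26,ks=range(1,6)):
    q=np.concatenate([W2D(cloud(p).reshape(-1,3)) for p in ps]); q=q[np.isfinite(q).all(1)]; q=q[np.abs(q[:,2]-.078)<.003]; q=q[np.hypot(q[:,0],q[:,1])<.14]
    def score(th):
        s=0
        for k in ks:
            a=np.pi+th+k*np.pi/3; r=np.hypot(q[:,0]-.088*np.cos(a),q[:,1]-.088*np.sin(a)); s+=(r<.0235).sum()-((r>.0235)&(r<.03)).sum()
        return s
    ths=np.radians(np.arange(lo,hi,.5)); sc=np.array([score(t) for t in ths]); return np.degrees(ths[sc>sc.max()*.97].mean())
def report(name=None,crop=(100,300,350,550)):
    steps([]); p=ctrl.get_image("scene"); N,c,a,top,bot=potfit(p); print(N,"rms",round(c,4),"axis in disc",a@Rd,"bot in disc",W2D(bot))
    if name: cv2.imwrite(f"pics/{name}.png",cv2.resize(p["img"][crop[0]:crop[1],crop[2]:crop[3],::-1],None,fx=3,fy=3))
    p2=ctrl.get_image("top"); print("disc deg",discang([p,p2])); return p,p2
E
python3 -c "
from pl import *
report('s9')"
```

```text
tcp [0.6602 0.1331 0.1477] F [-0.2092 -0.4186  0.1061] h -108.0775886390017 t 15.0 op 0.0453
472 rms 0.0014 axis in disc [-0.0142  0.0123  0.9998] bot in disc [-0.0896  0.0031  0.0287]
disc deg -1.5
```

View pics/s9.png

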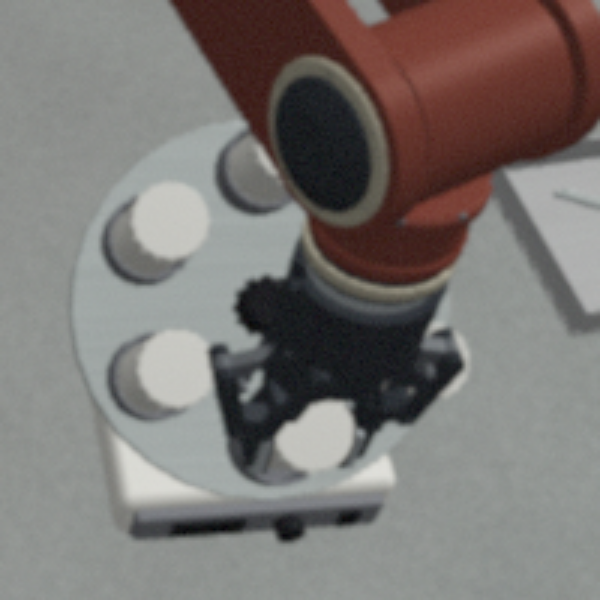

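Call:
{"method": "apply_moves", "body": {
  "deltas": [
    [-0.0035, 0, 0.0035, 0, -1],
    [-0.0025, 0, 0.004, 0, -1],
    [-0.0025, 0, 0.004, 0, -1],
    [-0.0025, 0, 0.004, 0, -1],
    [-0.0025, 0, 0.004, 0, -1],
    [-0.0025, 0, 0.004, 0, -1],
    [-0.002, 0, 0.003, 0, -1],
    [0, 0, 0, 0, -1]
  ]
}}

```text
t: 16.1
tool_pos: [0.6636, 0.1363, 0.1484]
tool_rot: [-3.082, 0.489, -0.169]
contact_force: [-0.7, -0.1, 0.5]
opening: 0.0453
```

```bash
python3 -c "
from pl import *
report('s10')"
```

```text
tcp [0.6636 0.1363 0.1484] F [-0.6604 -0.1253  0.5145] h -107.93805813631057 t 16.1 op 0.0453
502 rms 0.0014 axis in disc [0.0389 0.0362 0.9986] bot in disc [-0.0904 -0.0022  0.0298]
disc deg 1.5
```

View pics/s10.png

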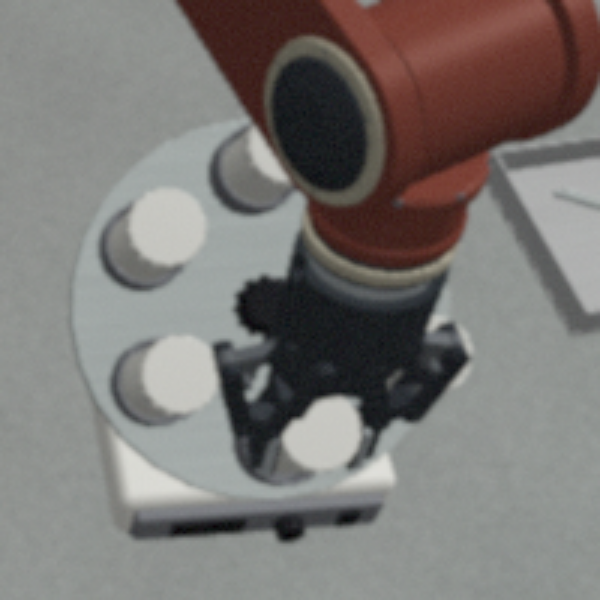

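```bash
python3 - <<'E'
from pl import *
o,M=pose(); print(M, o["q"])
p=ctrl.get_image("wrist"); cv2.imwrite("pics/w3.png",p["img"][:,:,::-1])
E
```

```text
[[ 0.9452 -0.3077  0.1087]
 [-0.3095 -0.9509 -0.0005]
 [ 0.1035 -0.0331 -0.9941]] [ 0.0976  0.1687  1.6329 -0.0118  1.2317  1.9864]
```

View pics/w3.png

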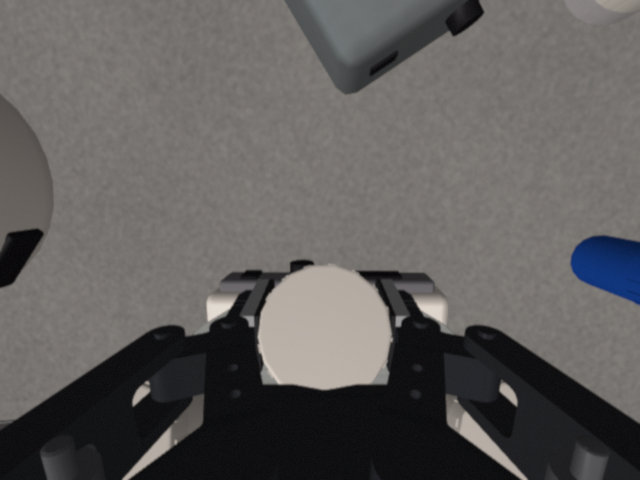

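```bash
python3 - <<'E'
from pl import *
p=ctrl.get_image("scene")
p2=ctrl.get_image("top")
for k in range(1,6):
    a=np.pi+np.radians(1.5)+k*np.pi/3
    g=D2W([.088*np.cos(a),.088*np.sin(a),.05])
    for nm,pp in (("scene",p),("top",p2)):
        try:
            N,c,ax,top,bot=potfit(pp,guess=g,rad=.045)
            print(k,nm,N,round(c,4),"axis",ax@Rd,"bot",W2D(bot),"expect",[.088*np.cos(a),.088*np.sin(a),.003])
        except Exception as e: print(k,nm,e)
w=cloud(p); q=W2D(w.reshape(-1,3)); q=q[np.isfinite(q).all(1)]
f=(np.hypot(q[:,0],q[:,1])<.12)&(np.abs(q[:,2])<.008); print("disc face height scene",np.median(q[f][:,2]))
# cup outer rim / disc edge front
e=(np.abs(q[:,2])<.004)&(np.hypot(q[:,0],q[:,1])<.14)&(np.abs(q[:,1])<.09)&(q[:,0]<-.08); r=np.hypot(q[e][:,0],q[e][:,1]); print("front disc edge radius",np.percentile(r,[90,95,99]),e.sum())
E
```

```text
1 scene 54 0.0007 axis [ 0.0516 -0.0237  0.9984] bot [-0.0472 -0.0737  0.0054] expect [np.float64(-0.041989970902845564), np.float64(-0.07733590591425293), 0.003]
1 top 595 0.001 axis [0.0199 0.0044 0.9998] bot [-0.0456 -0.0785  0.0032] expect [np.float64(-0.041989970902845564), np.float64(-0.07733590591425293), 0.003]
2 scene 0 nan axis [0.5   0.    0.866] bot [ 0.0265 -0.075   0.0162] expect [np.float64(0.045979873695003455), np.float64(-0.07503233446316014), 0.003]
2 top 8 0.0005 axis [ 0.2985 -0.5003  0.8128] bot [ 0.0269 -0.0487  0.0226] expect [np.float64(0.045979873695003455), np.float64(-0.07503233446316014), 0.003]
3 scene 158 0.001 axis [-0.0819  0.0182  0.9965] bot [ 0.094  -0.0003  0.0057] expect [np.float64(0.08796984459784904), np.float64(0.002303571451092829), 0.003]
3 top 0 nan axis [0.5   0.    0.866] bot [0.0685 0.0023 0.0162] expect [np.float64(0.08796984459784904), np.float64(0.002303571451092829), 0.003]
4 scene 571 0.0013 axis [-0.0175 -0.0011  0.9998] bot [0.044  0.0766 0.0045] expect [np.float64(0.04198997090284557), np.float64(0.07733590591425293), 0.003]
4 top 678 0.001 axis [ 0.0216 -0.002   0.9998] bot [0.04   0.0755 0.0031] expect [np.float64(0.04198997090284557), np.float64(0.07733590591425293), 0.003]
5 scene 591 0.0014 axis [-0.0105 -0.0006  0.9999] bot [-0.0445  0.0751  0.0045] expect [np.float64(-0.04597987369500357), np.float64(0.07503233446316007), 0.003]
5 top 913 0.0012 axis [0.011  0.0044 0.9999] bot [-0.0472  0.0738  0.0032] expect [np.float64(-0.04597987369500357), np.float64(0.07503233446316007), 0.003]
disc face height scene 0.0015065022757737951
front disc edge radius [0.1235 0.1242 0.1251] 770
  return _methods._mean(a, axis=axis, dtype=dtype,
  ret = ret.dtype.type(ret / rcount)
```

```bash
python3 - <<'E'
from pl import *
o,M=pose()
for v in ([0,0,.004],[.004,0,0],[0,0,-.01]): print(v,(Rd@np.array(v))@M)
E
```

```text
[0, 0, 0.004] [ 0.0023 -0.0001 -0.0032]
[0.004, 0, 0] [-0.0032 -0.0001 -0.0023]
[0, 0, -0.01] [-0.0059  0.0003  0.0081]
```

Call:
{"method": "apply_moves", "body": {
  "deltas": [
    [0.001, 0, -0.0035, 0, -1],
    [-0.003, 0, -0.002, 0, -1],
    [-0.001, 0, 0, 0, -1],
    [0, 0, 0, 0, -1],
    [-0.0018, 0, 0.0025, 0, -1],
    [-0.0024, 0, 0.0033, 0, -1],
    [-0.0024, 0, 0.0033, 0, -1],
    [-0.0024, 0, 0.0033, 0, -1]
  ]
}}

```text
t: 17.35
tool_pos: [0.6596, 0.1387, 0.1506]
tool_rot: [-3.081, 0.487, -0.198]
contact_force: [0.3, -2.0, 7.7]
opening: 0.0456
```

```bash
python3 -c "
from pl import *
report('s11')
o,M=pose();print(M[:,2],M[2,1])"
```

```text
tcp [0.6596 0.1387 0.1506] F [ 0.3321 -2.0196  7.7027] h -107.8548842782696 t 17.35 op 0.0456
515 rms 0.0015 axis in disc [0.0671 0.0293 0.9973] bot in disc [-0.0858 -0.0023  0.0292]
disc deg 2.5000000000000004
[ 0.1274 -0.0035 -0.9918] -0.03597893141760641
```

View pics/s11.png

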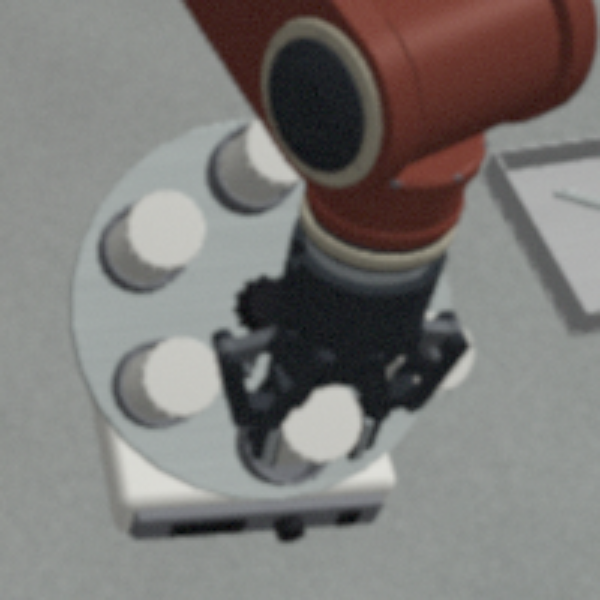

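```bash
python3 - <<'E'
from pl import *
o,M=pose()
P=[("scene",ctrl.get_image("scene")),("top",ctrl.get_image("top"))]
th=np.radians(2.5)
for nm,p in P:
    w=cloud(p); q=W2D(w); im=p["img"].max(-1)
    dark=(im<75)&(np.linalg.norm(w-o["tool_pos"],axis=-1)<.2)&(np.hypot(q[...,0],q[...,1])>.03)
    loc=(w-o["tool_pos"])@M
    for k in (1,5):
        a=np.pi+th+k*np.pi/3; r=np.hypot(q[...,0]-.088*np.cos(a),q[...,1]-.088*np.sin(a))
        m=dark&(q[...,2]<.10)&(q[...,2]>.03)&(r<.045)
        i=np.argsort(r[m])[:6]
        print(nm,k,m.sum()); 
        vs,us=np.where(m)
        for j in i: print("  r",round(r[m][j],4),"disc",q[m][j],"tool",loc[m][j],us[j],vs[j])
    mm=dark&(loc[...,2]<.0)
    for z0 in np.arange(-.13,.0,.015):
        b=mm&(loc[...,2]>z0)&(loc[...,2]<z0+.015)
        if b.sum(): print(nm,"tool z",round(z0,3),"y",loc[b][:,1].min(),loc[b][:,1].max(),"x",loc[b][:,0].min(),loc[b][:,0].max())
p=P[0][1]; cv2.imwrite("pics/s12.png",cv2.resize(p["img"][190:270,400:520,::-1],None,fx=6,fy=6,interpolation=cv2.INTER_CUBIC))
E
```

```text
scene 1 3
  r 0.0197 disc [-0.0432 -0.0585  0.0788] tool [-0.0381 -0.0597 -0.0415] 484 218
  r 0.0229 disc [-0.046  -0.0558  0.0715] tool [-0.0403 -0.0567 -0.0341] 481 220
  r 0.024 disc [-0.0474 -0.0551  0.0685] tool [-0.041  -0.0559 -0.0309] 480 221
scene 5 0
scene tool z -0.13 y -0.03746891257653559 0.041859525508271246 x -0.008838286588125452 0.011800389936511092
scene tool z -0.115 y -0.06364588880995678 0.06787300848632939 x -0.010162227640586555 0.019909341208647218
scene tool z -0.1 y -0.06228855713318966 0.06624662667379848 x -0.0005312041554704572 0.019369067517033097
scene tool z -0.085 y -0.06000522025806361 0.06266320255256262 x -0.17786318124468112 0.01847648341367936
scene tool z -0.07 y -0.05526836013992413 0.05702255621867983 x -0.17557515535875257 0.016328993064098685
scene tool z -0.055 y -0.059715228635298837 0.10389375784373332 x -0.16435391504533955 0.015103366283403443
scene tool z -0.04 y -0.056737371065688186 0.10162962154904788 x -0.13154656377628118 0.007878492554472772
scene tool z -0.025 y -0.03361413868345528 0.03858460434651368 x -0.00755951713085091 0.
[... 510 characters left out ...]
656924942353 0.06710633789716443 x -0.013217906393703996 0.015378001390785252
top tool z -0.085 y 0.025969445574057812 0.02948417467256171 x -0.01549505098810776 0.015815879192057684
top tool z -0.07 y 0.028631808466838167 0.10279862523290743 x -0.16211597895654958 0.015469958825517218
top tool z -0.055 y 0.030199875610613946 0.10390094127263344 x -0.1663506723767336 0.011445724038729246
top tool z -0.04 y 0.04392494380322011 0.04392494380322011 x -0.1617209392172892 -0.1617209392172892
top tool z -0.025 y -0.06186628168258458 0.09308966935901175 x -0.08815044519751716 -0.08163598760723781
top tool z -0.01 y -0.10526743920896812 0.10125021197738628 x -0.09854132263923306 0.007360920889625482
```

View pics/s12.png

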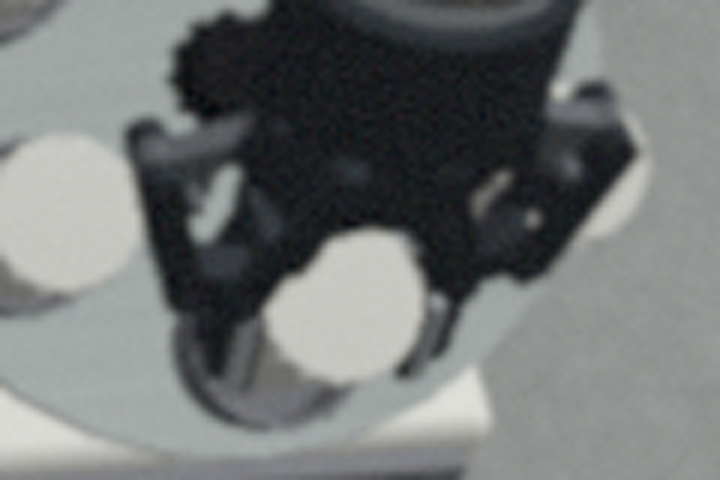

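```bash
python3 - <<'E'
from pl import *
p=ctrl.get_image("scene"); N,c,a,top,bot=potfit(p); print(W2D(bot),a@Rd)
im=p["img"][:,:,::-1]; x0,y0,x1,y1=400,190,520,270; f=6
big=cv2.resize(im[y0:y1,x0:x1],None,fx=f,fy=f,interpolation=cv2.INTER_CUBIC).copy()
big=cv2.convertScaleAbs(big,alpha=1.6,beta=30)
def draw(pts,col):
    u,v=proj(p,pts); cv2.polylines(big,[np.stack([(u-x0+.5)*f,(v-y0+.5)*f],1).astype(np.int32)],True,col,1)
t=np.linspace(0,2*np.pi,60)
b=np.array([.0017,0,.0015])
th=np.radians(2.5)
for (r,z,col) in ((.028,.027,(0,255,0)),(.025,.003,(0,255,255)),(.025,.027,(0,200,0))):
    draw(np.array([D2W(np.array([-.088*np.cos(th)+r*np.cos(k),-.088*np.sin(th)+r*np.sin(k),z])+b) for k in t]),col)
for k in range(1,6):
    aa=np.pi+th+k*np.pi/3
    draw(np.array([D2W(np.array([.088*np.cos(aa)+.023*np.cos(s),.088*np.sin(aa)+.023*np.sin(s),.078])+b) for s in t]),(255,255,0))
e1=np.cross(a,[0,0,1]);e1/=np.linalg.norm(e1);e2=np.cross(a,e1)
for cc,col in ((bot,(0,0,255)),(top,(255,0,255))): draw(np.array([cc+.023*(np.cos(s)*e1+np.sin(s)*e2) for s in t]),col)
cv2.imwrite("pics/s13.png",big)
E
```

```text
[-0.0864 -0.0034  0.0293] [0.0493 0.039  0.998 ]
```

View pics/s13.png

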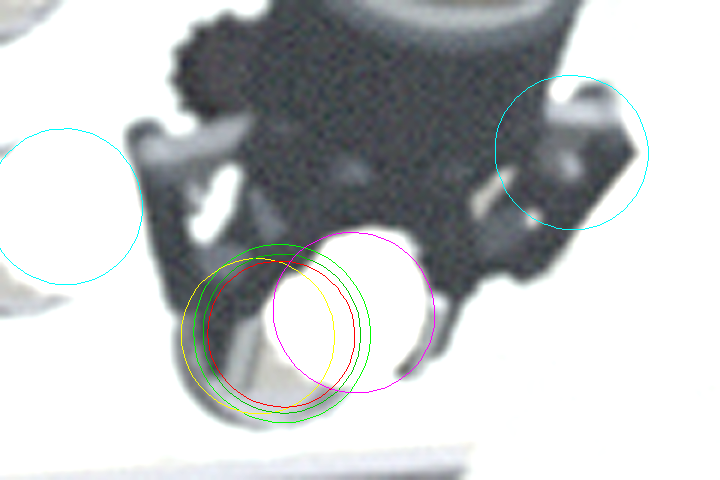

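Call:
{"method": "apply_moves", "body": {
  "deltas": [
    [-0.003, 0, 0.0005, 0, -1],
    [-0.0012, 0.0025, 0.0018, 0, -1],
    [-0.0012, 0.002, 0.002, 0, -1],
    [0.0008, 0, 0.003, 0, -1],
    [0.0008, 0, 0.003, 0, -1],
    [-0.0012, -0.0025, 0.002, 0, -1],
    [-0.0012, -0.0025, 0.002, 0, -1],
    [-0.0012, -0.0025, 0.002, 0, -1]
  ]
}}

```text
t: 18.6
tool_pos: [0.665, 0.1425, 0.1495]
tool_rot: [-3.075, 0.486, -0.238]
contact_force: [1.4, -3.3, 7.8]
opening: 0.0456
```

```bash
python3 -c "
from pl import *
p,_=report('s14')
o,M=pose();print(M[:,2],M[2,1])
cv2.imwrite('pics/s14.png',cv2.resize(p['img'][190:270,400:520,::-1],None,fx=6,fy=6,interpolation=cv2.INTER_CUBIC))
"
```

```text
tcp [0.665  0.1425 0.1495] F [ 1.3527 -3.3429  7.7602] h -107.79220608387422 t 18.6 op 0.0456
512 rms 0.0014 axis in disc [0.0728 0.0328 0.9968] bot in disc [-0.0913 -0.0078  0.03  ]
disc deg 6.0
[ 0.1534 -0.0038 -0.9882] -0.043684542393785025
```

View pics/s14.png

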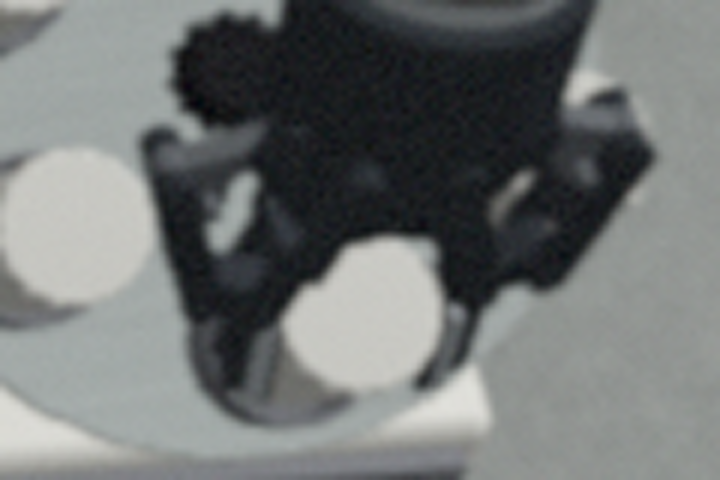

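```bash
cat >> pl.py <<'E'
def wristpot():
    o,M=pose(); p=ctrl.get_image("wrist"); w=wristcloud(p,o); im=p["img"]
    loc=(w-o["tool_pos"])@M
    m=(im.min(-1)>140)&(np.linalg.norm(loc-[0,0,-.035],axis=-1)<.045)
    q=w[m]; k=np.ones(len(q),bool)
    for _ in range(8):
        c=q[k].mean(0); nn=np.linalg.svd(q[k]-c)[2][2]; nn*=np.sign(nn[2]); k=np.abs((q-c)@nn)<.0025
    m2=np.zeros(m.shape,np.uint8); m2[m]=k
    cn=max(cv2.findContours(m2,cv2.RETR_EXTERNAL,cv2.CHAIN_APPROX_NONE)[0],key=len)[:,0]
    pts=w[cn[:,1],cn[:,0]]; e1=np.cross(nn,[0,0,1.]);e1/=np.linalg.norm(e1);e2=np.cross(nn,e1)
    uv=np.stack([(pts-c)@e1,(pts-c)@e2],1)
    from scipy.optimize import least_squares
    r=least_squares(lambda v:np.hypot(uv[:,0]-v[0],uv[:,1]-v[1])-v[2],[0,0,.023],loss="soft_l1",f_scale=.0005)
    top=c+e1*r.x[0]+e2*r.x[1]
    return p,k.sum(),nn,top,r.x[2]
E
python3 - <<'E'
from pl import *
p,N,a,top,r=wristpot(); cv2.imwrite("pics/w4.png",p["img"][:,:,::-1])
print(N,"r",r,"axis disc",a@Rd,"top disc",W2D(top),"bot disc",W2D(top-.075*a))
p=ctrl.get_image("scene"); N,c,a2,top2,bot2=potfit(p); print("scene axis",a2@Rd,"top",W2D(top2),"bot",W2D(bot2))
E
```

```text
13191 r 0.021965272999365036 axis disc [0.0635 0.0334 0.9974] top disc [-0.0843 -0.0043  0.1032] bot disc [-0.089  -0.0068  0.0284]
scene axis [0.0622 0.035  0.9975] top [-0.0852 -0.0055  0.1047] bot [-0.0899 -0.0081  0.0298]
```

View pics/w4.png

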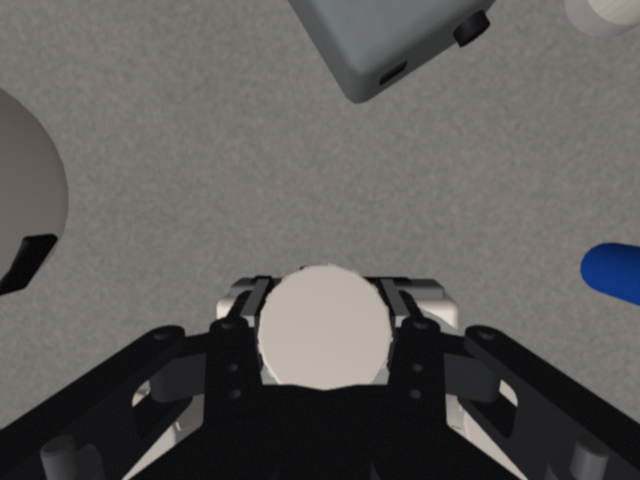

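Call:
{"method": "apply_moves", "body": {
  "deltas": [
    [0.002, 0, -0.0028, 0, -1],
    [-0.0025, -0.001, -0.002, 0, -1],
    [-0.0015, 0, -0.0012, 0, -1],
    [0, 0, 0, 0, -1],
    [0, 0, 0, 0, -1],
    [0, 0, 0, 0, -1],
    [0, 0, 0, 0, -1],
    [0, 0, 0, 0, -1]
  ]
}}

```text
t: 19.8
tool_pos: [0.6602, 0.1444, 0.1524]
tool_rot: [-3.076, 0.486, -0.23]
contact_force: [1.3, 0.1, 0.8]
opening: 0.0448
```

```bash
cat > chk.py <<'E'
from pl import *
import sys
steps([])
p,N,a,top,r=wristpot()
print(N,"r",round(r,4),"wrist: axis",a@Rd,"bot",W2D(top-.075*a))
p=ctrl.get_image("scene"); N,c,a2,top2,bot2=potfit(p); print("scene axis",a2@Rd,"bot",W2D(bot2))
th=np.radians(discang([p,ctrl.get_image("top")])); print("disc",np.degrees(th),"cup(scene frame)",[-.088*np.cos(th)+.0017,-.088*np.sin(th)])
o,M=pose(); print("X,Y,n in tool per mm",X@M,Y@M,n@M,"TCP disc",W2D(o["tool_pos"]))
cv2.imwrite(f'pics/{sys.argv[1]}.png',cv2.resize(p['img'][190:270,400:520,::-1],None,fx=6,fy=6,interpolation=cv2.INTER_CUBIC))
E
python3 chk.py s15
```

```text
tcp [0.6602 0.1444 0.1524] F [1.2643 0.1267 0.8032] h -107.79996483946343 t 19.8 op 0.0448
13152 r 0.0219 wrist: axis [0.0652 0.0313 0.9974] bot [-0.0834 -0.0067  0.0285]
scene axis [0.0651 0.0442 0.9969] bot [-0.0844 -0.009   0.03  ]
disc 6.000000000000001 cup(scene frame) [np.float64(-0.08581792679240804), np.float64(-0.009198504767553505)]
X,Y,n in tool per mm [-0.7863 -0.0219 -0.6174] [ 0.0047  0.9991 -0.0414] [ 0.6178 -0.0354 -0.7856] TCP disc [-0.0978 -0.0056  0.0677]
```

Call:
{"method": "apply_moves", "body": {
  "deltas": [
    [-0.001, 0, 0.0022, 0, -1],
    [-0.0015, 0, 0.002, 0, -1],
    [-0.0015, 0, 0.002, 0, -1],
    [-0.0015, 0, 0.002, 0, -1],
    [-0.0015, 0, 0.002, 0, -1],
    [-0.0015, 0, 0.002, 0, -1],
    [-0.0015, 0, 0.002, 0, -1],
    [-0.0015, 0, 0.002, 0, -1]
  ]
}}

```text
t: 20.95
tool_pos: [0.6608, 0.1456, 0.1529]
tool_rot: [-3.074, 0.484, -0.268]
contact_force: [-0.9, -1.6, 6.8]
opening: 0.0454
```

```bash
python3 chk.py s16
```

```text
tcp [0.6608 0.1456 0.1529] F [-0.8712 -1.6317  6.7848] h -107.69929148342757 t 20.95 op 0.0454
13189 r 0.022 wrist: axis [0.0769 0.0345 0.9964] bot [-0.0834 -0.0081  0.0286]
scene axis [0.0864 0.0447 0.9953] bot [-0.0846 -0.0103  0.0301]
disc 6.999999999999999 cup(scene frame) [np.float64(-0.08564406134443633), np.float64(-0.010724502219652977)]
X,Y,n in tool per mm [-0.7711 -0.025  -0.6362] [ 0.0045  0.999  -0.0446] [ 0.6367 -0.0372 -0.7702] TCP disc [-0.0977 -0.007   0.0682]
```

View pics/s16.png

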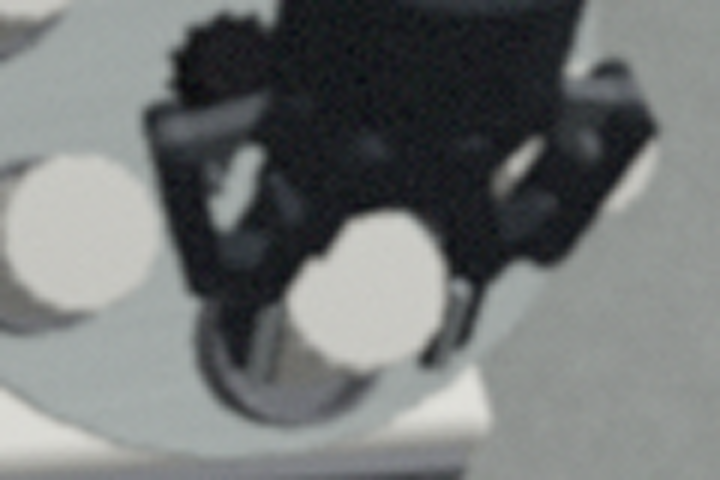

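```bash
cat > ov.py <<'E'
from pl import *
import sys
p=ctrl.get_image("scene"); N,c,a,top,bot=potfit(p); th=np.radians(float(sys.argv[2]))
im=p["img"][:,:,::-1]; x0,y0,x1,y1=425,205,495,265; f=11
big=cv2.resize(im[y0:y1,x0:x1],None,fx=f,fy=f,interpolation=cv2.INTER_CUBIC).copy()
big=cv2.convertScaleAbs(big,alpha=1.35,beta=10)
ref=big.copy()
def draw(pts,col):
    u,v=proj(p,pts); cv2.polylines(big,[np.stack([(u-x0+.5)*f,(v-y0+.5)*f],1).astype(np.int32)],True,col,1)
t=np.linspace(0,2*np.pi,60); b=np.array([.0017,0,.0015])
for (r,z,col) in ((.028,.027,(0,255,0)),(.025,.003,(0,255,255)),(.025,.027,(0,200,0)),(.028,0,(255,0,0))):
    draw(np.array([D2W(np.array([-.088*np.cos(th)+r*np.cos(k),-.088*np.sin(th)+r*np.sin(k),z])+b) for k in t]),col)
e1=np.cross(a,[0,0,1]);e1/=np.linalg.norm(e1);e2=np.cross(a,e1)
for cc,col in ((bot,(0,0,255)),(top,(255,0,255))): draw(np.array([cc+.023*(np.cos(s)*e1+np.sin(s)*e2) for s in t]),col)
cv2.imwrite(f"pics/{sys.argv[1]}.png",big[:590]); cv2.imwrite(f"pics/{sys.argv[1]}r.png",ref[:590])
E
python3 ov.py o1 7
```

```text
(no output)
```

View pics/o1.png

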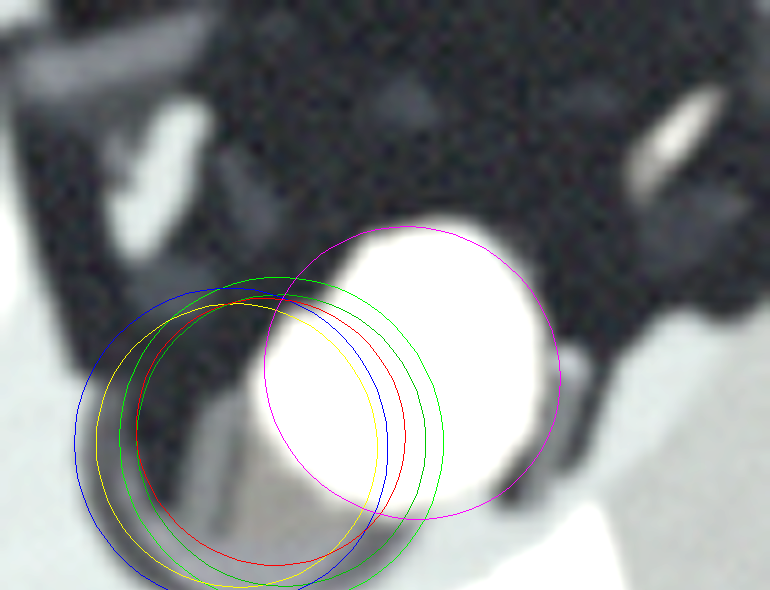

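View pics/o1r.png

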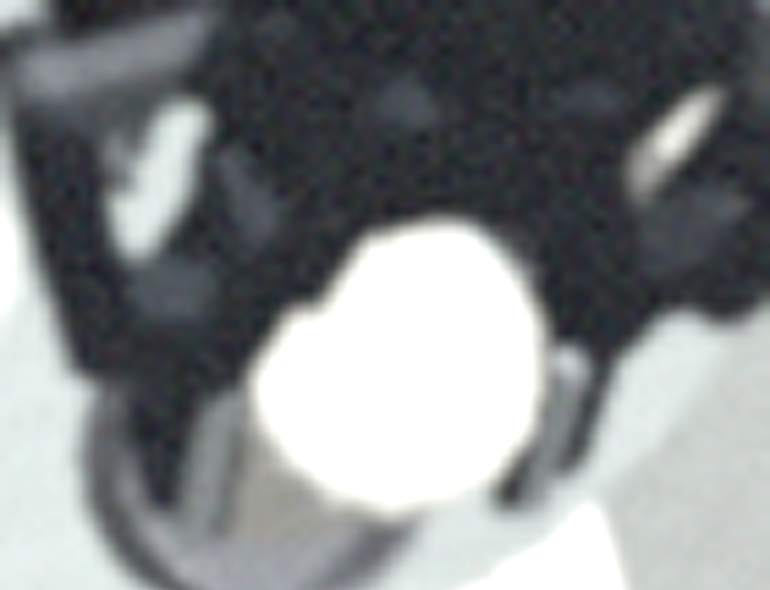

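Call:
{"method": "apply_moves", "body": {
  "deltas": [
    [0.0015, 0, -0.002, 0, -1],
    [0.0012, -0.0015, 0.001, 0, -1],
    [0.0011, -0.0012, 0.0009, 0, -1],
    [0, 0, 0, 0, -1],
    [-0.0015, 0, 0.002, 0, -1],
    [-0.0015, 0, 0.002, 0, -1],
    [-0.0015, 0, 0.002, 0, -1],
    [-0.0015, 0, 0.002, 0, -1]
  ]
}}

```text
t: 22.15
tool_pos: [0.6647, 0.1477, 0.1517]
tool_rot: [-3.074, 0.483, -0.283]
contact_force: [-1.7, -1.6, 7.5]
opening: 0.0451
```

```bash
cat >> pl.py <<'E'
def toppix(p,th,guessdisc):
    "centroid of bright cap in scene image vs seated neighbour 5: returns disc offset of cap top from a seated cap"
    pass
E
python3 chk.py s17; python3 ov.py o2 7
```

```text
tcp [0.6647 0.1477 0.1517] F [-1.6701 -1.5908  7.4582] h -107.64021590788859 t 22.15 op 0.0451
13226 r 0.022 wrist: axis [0.0868 0.0336 0.9957] bot [-0.0871 -0.0113  0.029 ]
scene axis [0.0881 0.0444 0.9951] bot [-0.0869 -0.0132  0.0304]
disc 7.499999999999999 cup(scene frame) [np.float64(-0.08554714780089531), np.float64(-0.011486304915364539)]
X,Y,n in tool per mm [-0.7648 -0.026  -0.6438] [ 0.0039  0.999  -0.045 ] [ 0.6443 -0.037  -0.7639] TCP disc [-0.101  -0.0103  0.0688]
```

View pics/o2.png

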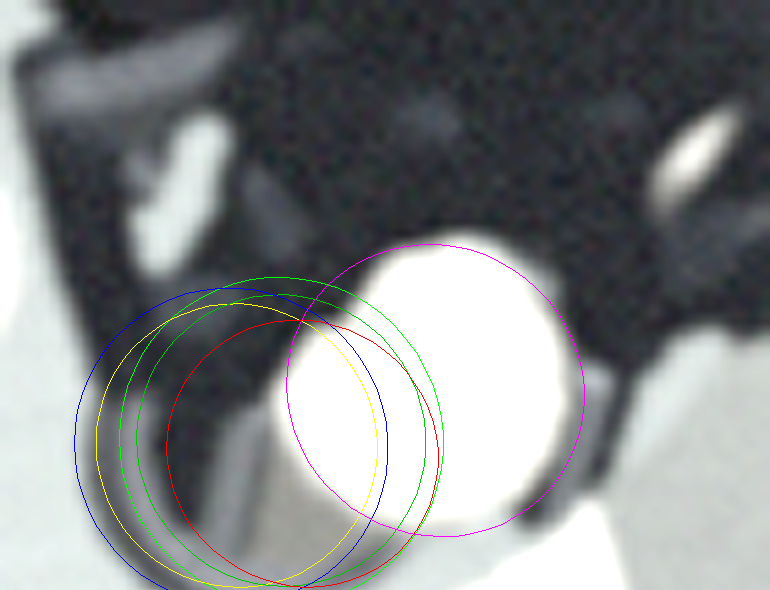

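```bash
python3 - <<'E'
from pl import *
Fs=[];Ms=[]
for i in range(8):
    o=ctrl.get_obs(); Fs.append(o["contact_force"]);Ms.append(o["wrist_torque"]); ctrl.get_image("top")
F=np.mean(Fs,0);Mm=np.mean(Ms,0); print(F,Mm,np.std(Fs,0),np.std(Ms,0), F@Rd)
tcp=o["tool_pos"]
# line of action relative to ref: r0 = F x M/F^2 + s F
r0=np.cross(F,Mm)/(F@F); u=F/np.linalg.norm(F); print("r0",r0,"dir",u, "M.u",Mm@u)
M=R.from_rotvec(o["tool_rot"]).as_matrix()
for nm,off in (("tcp",0),("grasp",-.019),("flange?",-.174),("fl2",-.15)):
    ref=tcp+M[:,2]*off
    # intersect with plane disc z=.027
    pt=ref+r0; s=(.027-(pt-A)@n)/(u@n); print(nm,"hit rim plane at",W2D(pt+s*u), "at top plane", W2D(pt+((.1-(pt-A)@n)/(u@n))*u))
E
```

```text
[-0.5371 -1.6334  6.8868] [-0.2724  0.4116  0.0518] [0.4523 0.374  0.3857] [0.0316 0.0184 0.0293] [3.452  1.7195 5.9592]
r0 [-0.0579 -0.0367 -0.0132] dir [-0.0757 -0.2301  0.9702] M.u -0.023868830338616275
tcp hit rim plane at [-0.0745  0.0401  0.027 ] at top plane [-0.0322  0.0611  0.1   ]
grasp hit rim plane at [-0.0707  0.0367  0.027 ] at top plane [-0.0284  0.0578  0.1   ]
flange? hit rim plane at [-0.0395  0.0095  0.027 ] at top plane [0.0028 0.0306 0.1   ]
fl2 hit rim plane at [-0.0443  0.0137  0.027 ] at top plane [-0.002   0.0348  0.1   ]
```

Call:
{"method": "apply_moves", "body": {
  "deltas": [
    [0.002, 0, -0.0025, 0, -1],
    [0.002, 0, -0.0025, 0, -1],
    [0.001, 0, -0.001, 0, -1],
    [0, 0, 0, 0, -1],
    [0, 0, 0, 0, -1],
    [0, 0, 0, 0, -1],
    [0, 0, 0, 0, -1],
    [0, 0, 0, 0, -1]
  ]
}}

```text
t: 23.75
tool_pos: [0.667, 0.1464, 0.1565]
tool_rot: [-3.075, 0.483, -0.277]
contact_force: [-0.5, -0.4, -1.2]
opening: 0.0455
```

```bash
python3 - <<'E'
from pl import *
Fs=[];Ms=[]
steps([])
for i in range(5):
    o=ctrl.get_obs(); Fs.append(o["contact_force"]);Ms.append(o["wrist_torque"]); p=ctrl.get_image("scene")
print(np.mean(Fs,0),np.mean(Ms,0))
w=cloud(p);im=p["img"][:,:,::-1].copy()
cv2.imwrite("pics/s18.png",cv2.resize(im[170:260,390:510],None,fx=6.5,fy=6.5,interpolation=cv2.INTER_CUBIC))
q=W2D(w)
for (u,v) in [(414,209),(416,214),(418,220),(420,230),(424,236),(412,206),(427,238)]: print(u,v,im[v,u],q[v,u],"tool",(w[v,u]-o["tool_pos"])@R.from_rotvec(o["tool_rot"]).as_matrix())
E
```

```text
tcp [0.667  0.1464 0.1565] F [-0.5375 -0.3522 -1.1735] h -107.65114326302563 t 23.75 op 0.0455
[-0.1653 -0.0311 -0.4408] [-0.0106  0.0897 -0.0252]
414 209 [162 164 156] [-0.0116  0.0454  0.001 ] tool [-0.1154  0.0555 -0.0035]
416 214 [162 164 157] [-0.0215  0.0419 -0.0003] tool [-0.1086  0.0522  0.004 ]
418 220 [195 199 199] [-0.0396  0.0606  0.0817] tool [-0.042   0.0684 -0.0481]
420 230 [192 198 198] [-0.0574  0.0578  0.0792] tool [-0.0301  0.0661 -0.0346]
424 236 [175 178 174] [-0.0654  0.0301  0.0018] tool [-0.0736  0.0415  0.031 ]
412 206 [165 165 159] [-0.0055  0.0489  0.0009] tool [-0.1201  0.0588 -0.0075]
427 238 [166 169 161] [-0.0696  0.0242  0.0005] tool [-0.0712  0.0357  0.035 ]
```

View pics/s18.png

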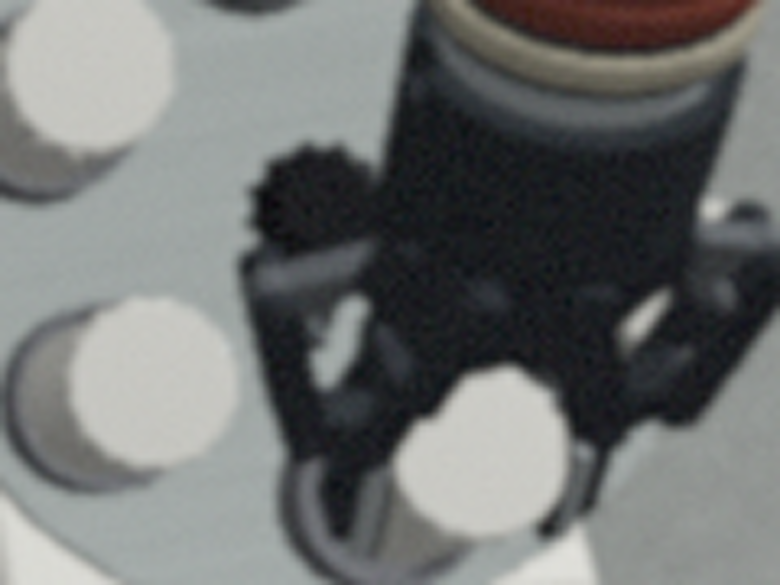

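```bash
python3 - <<'E'
from pl import *
p=ctrl.get_image("scene")
t=np.linspace(0,2*np.pi,60)
for nm,deg in (("s4",-7.5),("s8",-1.5)):
    im=cv2.imread(f"pics/{nm}.png"); im=im[300:520,170:400]; f=3
    big=cv2.resize(im,None,fx=f,fy=f,interpolation=cv2.INTER_CUBIC); big=cv2.convertScaleAbs(big,alpha=1.3,beta=10)
    th=np.radians(deg)
    for b,cols in ((np.array([.0017,0,.0015]),[(0,255,0),(0,255,255)]),):
      for (r,z,col) in ((.028,.027,cols[0]),(.025,.027,cols[0]),(.025,.003,cols[1])):
        pts=np.array([D2W(np.array([-.088*np.cos(th)+r*np.cos(k),-.088*np.sin(th)+r*np.sin(k),z])+b) for k in t])
        u,v=proj(p,pts); u=(u-350+.5)*3-.5;v=(v-100+.5)*3-.5
        cv2.polylines(big,[np.stack([(u-170)*f,(v-300)*f],1).astype(np.int32)],True,col,1)
    cv2.imwrite(f"pics/{nm}o.png",big)
E
```

```text
(no output)
```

View pics/s4o.png

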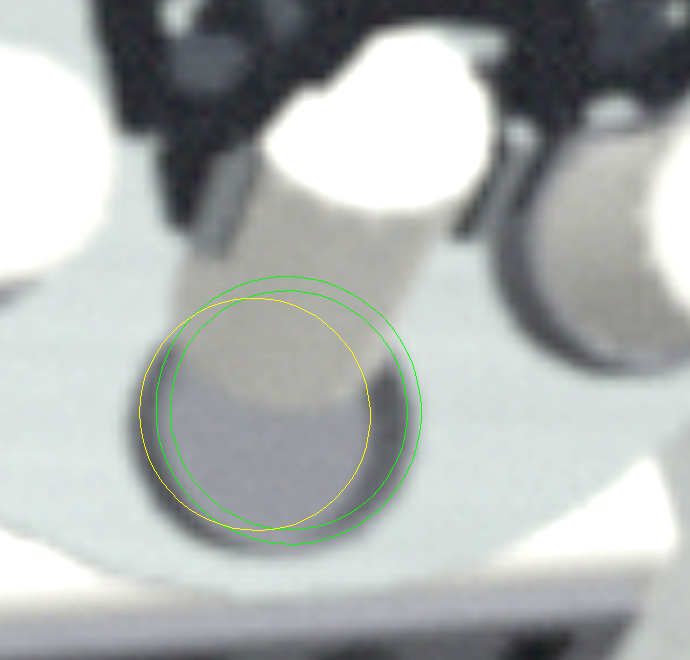

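View pics/s8o.png

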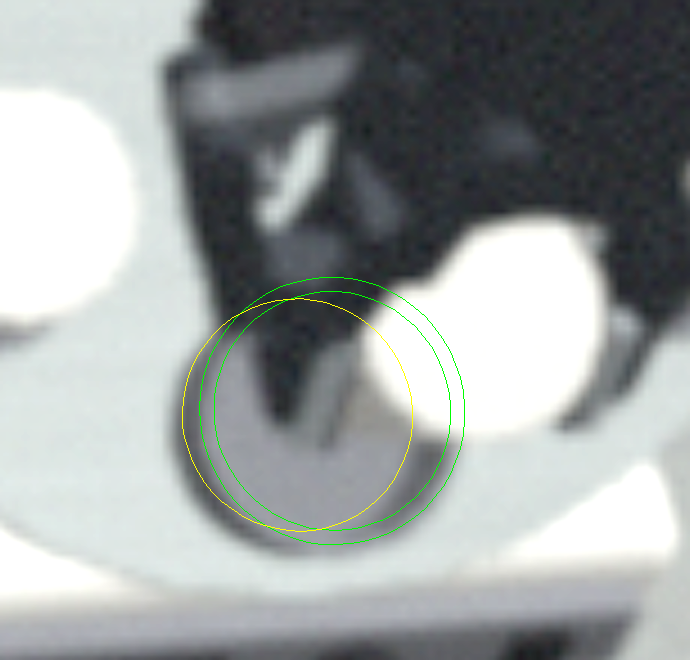

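```bash
cat > ov2.py <<'E'
from pl import *
import sys
_,N,a,top,r=wristpot(); bot=top-.075*a
p=ctrl.get_image("scene"); th=np.radians(discang([p,ctrl.get_image("top")])); 
print("disc",np.degrees(th),"axis",a@Rd,"bot",W2D(bot),"cup",[-.088*np.cos(th),-.088*np.sin(th)],"F",ctrl.get_obs()["contact_force"],"t",ctrl.get_obs()["t"])
im=p["img"][:,:,::-1]; x0,y0,x1,y1=420,215,480,265; f=12
big=cv2.resize(im[y0:y1,x0:x1],None,fx=f,fy=f,interpolation=cv2.INTER_CUBIC).copy()
big=cv2.convertScaleAbs(big,alpha=1.3,beta=10); ref=big.copy()
def draw(pts,col):
    u,v=proj(p,pts); cv2.polylines(big,[np.stack([(u-x0+.5)*f,(v-y0+.5)*f],1).astype(np.int32)],True,col,1)
t=np.linspace(0,2*np.pi,60); b=np.array([.0017,0,.0015])
for (r,z,col) in ((.028,.027,(0,255,0)),(.025,.027,(0,200,0)),(.028,0,(255,0,0))):
    draw(np.array([D2W(np.array([-.088*np.cos(th)+r*np.cos(k),-.088*np.sin(th)+r*np.sin(k),z])+b) for k in t]),col)
e1=np.cross(a,[0,0,1]);e1/=np.linalg.norm(e1);e2=np.cross(a,e1)
for cc,col in ((bot,(0,0,255)),(top,(255,0,255))): draw(np.array([cc+Rd@b+.023*(np.cos(s)*e1+np.sin(s)*e2) for s in t]),col)
cv2.imwrite(f"pics/{sys.argv[1]}.png",big); cv2.imwrite(f"pics/{sys.argv[1]}r.png",ref)
E
python3 ov2.py o3
```

```text
disc 7.499999999999999 axis [0.0968 0.0339 0.9947] bot [-0.0878 -0.0108  0.0346] cup [np.float64(-0.0872471478008953), np.float64(-0.011486304915364539)] F [ 0.0859 -0.3833 -0.3869] t 24.2
```

View pics/o3.png

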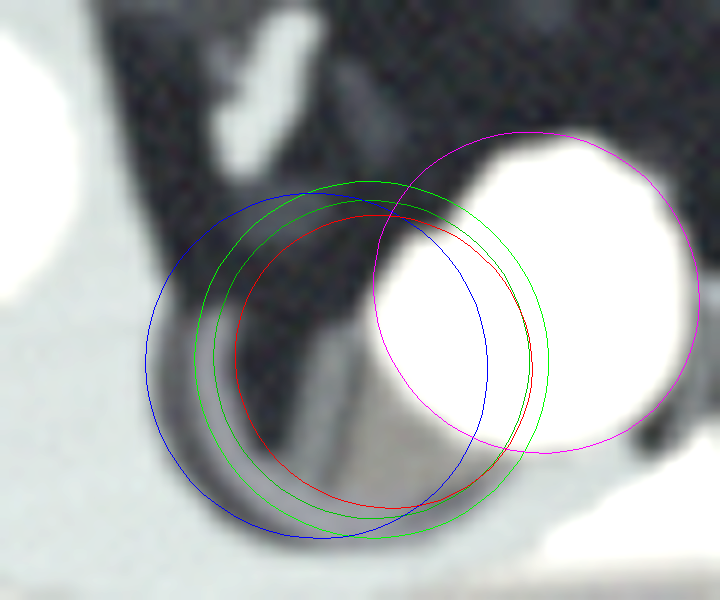

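View pics/o3r.png

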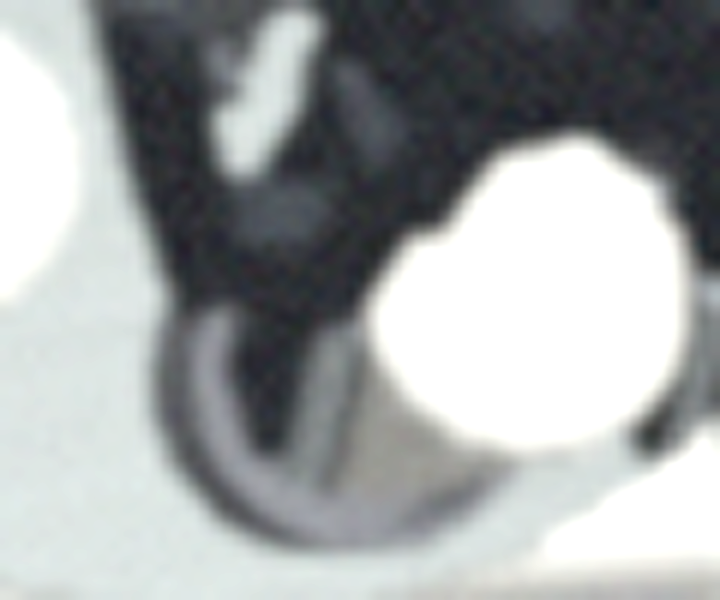

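Call:
{"method": "apply_moves", "body": {
  "deltas": [
    [0.001, -0.0015, 0.0008, 0, -1],
    [0.0008, -0.0007, 0.0006, 0, -1],
    [-0.0016, 0, 0.002, 0, -1],
    [-0.0019, 0, 0.0023, 0, -1],
    [-0.0019, 0, 0.0023, 0, -1],
    [-0.0016, 0, 0.002, 0, -1],
    [-0.0016, 0, 0.002, 0, -1],
    [-0.0016, 0, 0.002, 0, -1]
  ]
}}

```text
t: 25.2
tool_pos: [0.662, 0.1511, 0.1403]
tool_rot: [-3.075, 0.483, -0.277]
contact_force: [-0.3, -0.2, 0.4]
opening: 0.0456
```

```bash
python3 ov2.py o4; python3 -c "
from pl import *
steps([]);o,M=pose();print(W2D(o['tool_pos']),o['wrist_torque'])"
```

```text
disc 7.499999999999999 axis [0.0955 0.0336 0.9949] bot [-0.0903 -0.0137  0.0174] cup [np.float64(-0.0872471478008953), np.float64(-0.011486304915364539)] F [-0.366  -0.9482 -1.0227] t 25.35
tcp [0.6618 0.1511 0.1401] F [-0.366  -0.9482 -1.0227] h -107.65034926430064 t 25.35 op 0.0448
[-0.1035 -0.0126  0.0568] [-0.084   0.1471  0.0024]
```

View pics/o4.png

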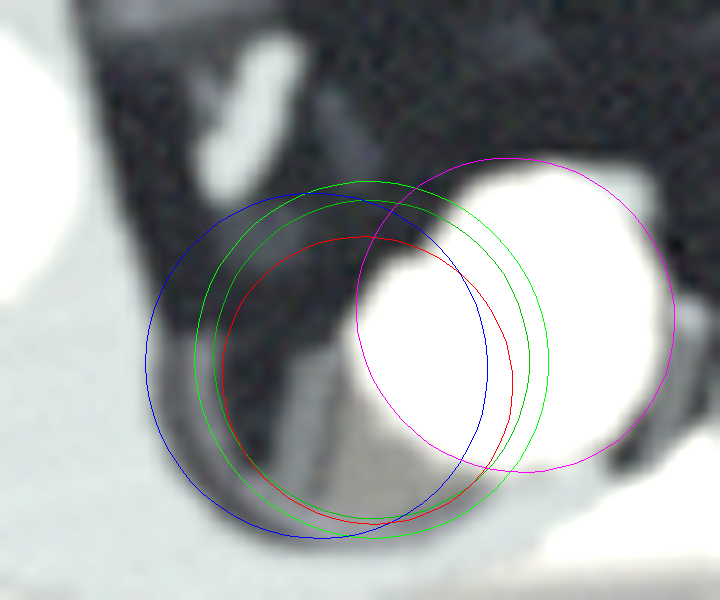

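The pot is now inside the cup, with its underside about 10 mm below the rim. I'll keep going down along the cup axis.

Call:
{"method": "apply_moves", "body": {
  "deltas": [
    [-0.0016, 0, 0.002, 0, -1],
    [-0.0016, 0, 0.002, 0, -1],
    [-0.0016, 0, 0.002, 0, -1],
    [-0.0016, 0, 0.002, 0, -1],
    [-0.0016, 0, 0.002, 0, -1],
    [-0.0016, 0, 0.002, 0, -1],
    [-0.0016, 0, 0.0025, 0, -1],
    [-0.0016, 0, 0.003, 0, -1]
  ]
}}

```text
t: 26.35
tool_pos: [0.6582, 0.154, 0.1288]
tool_rot: [-3.073, 0.482, -0.299]
contact_force: [-1.6, -2.6, 9.8]
opening: 0.0452
```

```bash
python3 ov2.py o5; python3 -c "
from pl import *
steps([]);o,M=pose();print(W2D(o['tool_pos']),o['wrist_torque'],X@M,n@M)"
```

```text
disc 8.5 axis [0.0843 0.0347 0.9958] bot [-0.0912 -0.0153  0.0049] cup [np.float64(-0.08703339597584868), np.float64(-0.013007228179405734)] F [-1.0166 -2.0863  8.2338] t 26.5
tcp [0.6582 0.1541 0.1288] F [-1.0166 -2.0863  8.2338] h -107.5873851632461 t 26.5 op 0.0456
[-0.1054 -0.0142  0.0448] [-0.3531  0.4138  0.1035] [-0.7584 -0.0275 -0.6512] [ 0.6517 -0.0377 -0.7575]
```

The pot is at the floor: its underside reads about 5 mm above the disc face with a 5° lean left. I'll release to let it settle, raise the fingers to the cap, and check.

Call:
{"method": "apply_moves", "body": {
  "deltas": [
    [0, 0, -0.0005, 0, 0.2],
    [0, 0, 0, 0, 0.4],
    [0, 0, 0, 0, 0.4],
    [0.002, 0, -0.004, 0, 0.4],
    [0.0025, 0, -0.006, 0, 0.4],
    [0.0025, 0, -0.006, 0, 0.4],
    [0, 0, 0, 0, 0.4],
    [0, 0, 0, 0, 0.4]
  ]
}}

```text
t: 27.5
tool_pos: [0.6607, 0.1527, 0.1462]
tool_rot: [-3.072, 0.482, -0.294]
contact_force: [0.6, -0.6, 0.5]
opening: 0.0599
```

```bash
python3 ov2.py o6; python3 -c "
from pl import *
steps([]);o,M=pose();print(W2D(o['tool_pos']),o['wrist_torque'],M[:,2])
p=ctrl.get_image('scene');cv2.imwrite('pics/s19.png',cv2.resize(p['img'][130:280,370:540,::-1],None,fx=4,fy=4,interpolation=cv2.INTER_CUBIC))"
```

```text
disc 5.000000000000001 axis [-0.0105 -0.0034  0.9999] bot [-0.0907 -0.0082  0.0034] cup [np.float64(-0.0876651334320736), np.float64(-0.007669705361793919)] F [-0.6738  0.1231 -0.6133] t 27.65
tcp [0.6606 0.1527 0.1461] F [-0.6738  0.1231 -0.6133] h -107.59180019204747 t 27.65 op 0.0598
[-0.0992 -0.0137  0.0612] [-0.012   0.0596  0.0381] [ 0.1877 -0.0116 -0.9822]
```

View pics/s19.png

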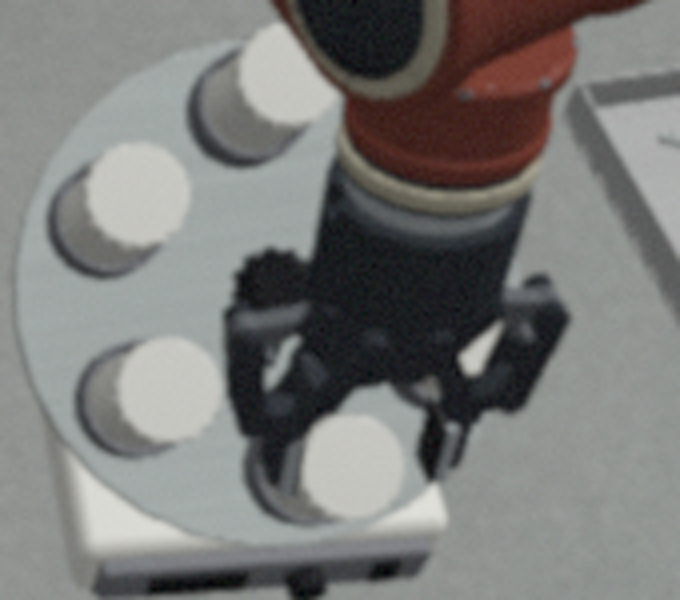

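The pot reads fully home: underside 3.4 mm above the face (3.0 expected), axis within 0.6° of the disc's, and within about 3 mm of the cup centre, which includes calibration bias. I'll centre on its cap and grip it, then sweep the disc by translation only, letting the pot spin in its cup.

Call:
{"method": "apply_moves", "body": {
  "deltas": [
    [0, 0.0025, 0, 0, 0.4],
    [0, 0.0025, 0, 0, 0.3],
    [0, 0, 0, 0, 0],
    [0, 0, 0, 0, -0.5],
    [0, 0, 0, 0, -1],
    [0, 0, 0, 0, -1],
    [0, 0, 0, 0, -1],
    [0, 0, 0, 0, -1]
  ],
  "grip_force": 20
}}

```text
t: 28.7
tool_pos: [0.6588, 0.1475, 0.1455]
tool_rot: [-3.073, 0.482, -0.293]
contact_force: [-0.7, -0.5, 0.6]
opening: 0.0453
```

```bash
python3 ov2.py o7; cat > arc.py <<'E'
from pl import *
import json,sys
R0=.088
def th_of(tcp,C):
    v=W2D(tcp)[:2]-C[:2]; return np.arctan2(-v[1],-v[0]),np.hypot(*v)
def setc(th0deg):
    o,M=pose(); t=W2D(o["tool_pos"]); th=np.radians(th0deg); C=[t[0]+R0*np.cos(th),t[1]+R0*np.sin(th),t[2]]
    json.dump(C,open("C.json","w")); print("C",C)
def arc(to_deg,rows=8,prof=None):
    C=np.array(json.load(open("C.json"))); o,M=pose(); th,r=th_of(o["tool_pos"],C); 
    print("theta",np.degrees(th),"r",r,"h",W2D(o["tool_pos"])[2]-C[2],"F",o["contact_force"],"t",o["t"],"q",o["q"])
    prof=np.array(prof if prof is not None else [.08,.135,.15,.15,.15,.14,.11,.085]); f=np.cumsum(prof)/prof.sum()
    prev=o["tool_pos"]; dth=np.radians(to_deg)-th
    for k in f:
        a=th+dth*k; w=D2W([C[0]-R0*np.cos(a),C[1]-R0*np.sin(a),C[2]]); print([round(float(v),4) for v in (w-prev)@M]+[0,-1],","); prev=w
def read(nr=8,tag=0):
    C=np.array(json.load(open("C.json"))); Fs=[];Ms=[]
    for i in range(nr):
        o=ctrl.get_obs(); Fs.append(o["contact_force"]);Ms.append(o["wrist_torque"]); ctrl.get_image("top")
    o=ctrl.get_obs(); th,r=th_of(o["tool_pos"],C)
    F=np.array(Fs); Fd=F@Rd; t=np.array([np.sin(th),-np.cos(th)]) # d/dth of (-cos,-sin)
    Ft=Fd[:,:2]@t; rad=Fd[:,:2]@np.array([-np.cos(th),-np.sin(th)])
    rec=dict(tag=tag,th=float(th),Ft=float(Ft.mean()),sd=float(Ft.std()),rad=float(rad.mean()),n=float(Fd[:,2].mean()),M=np.mean(Ms,0).tolist(),F=F.mean(0).tolist(),tcp=o["tool_pos"].tolist(),eff=o["effort"].tolist())
    open("log.jsonl","a").write(json.dumps(rec)+"\n"); print("th %.1f Ft(on tool) %.2f sd %.2f first/last %.2f %.2f rad %.2f n %.2f"%(np.degrees(th),Ft.mean(),Ft.std(),Ft[:3].mean(),Ft[-3:].mean(),rad.mean(),Fd[:,2].mean()),"M",rec["M"])
E
python3 -c "
from arc import *
setc(5.0); read(3,'free0'); arc(30)"
```

```text
disc 5.000000000000001 axis [-0.0122  0.0072  0.9999] bot [-0.0907 -0.0085  0.0035] cup [np.float64(-0.0876651334320736), np.float64(-0.007669705361793919)] F [-0.131  -0.7716  1.059 ] t 28.85
C [np.float64(-0.011631490877686182), np.float64(-0.0005593596463449903), np.float64(0.060606738528610246)]
th 5.0 Ft(on tool) -0.12 sd 0.45 first/last -0.12 -0.12 rad -0.16 n 0.57 M [-0.03009082867072276, 0.12541349684987863, -0.02100629171778498]
theta 4.986507756103949 r 0.08800133643701125 h -1.0846108399811816e-06 F [-0.9655  0.0506 -0.3379] t 29.0 q [ 0.1247  0.1229  1.6935 -0.0386  1.1403  2.0196]
[-0.0003, -0.0031, -0.0001, 0, -1] ,
[-0.0006, -0.0051, -0.0003, 0, -1] ,
[-0.0009, -0.0057, -0.0005, 0, -1] ,
[-0.0012, -0.0056, -0.0008, 0, -1] ,
[-0.0015, -0.0055, -0.001, 0, -1] ,
[-0.0016, -0.005, -0.0012, 0, -1] ,
[-0.0014, -0.0038, -0.001, 0, -1] ,
[-0.0012, -0.0029, -0.0009, 0, -1] ,
```

Call:
{"method": "apply_moves", "body": {
  "deltas": [
    [-0.0003, -0.0035, -0.0001, 0, -1],
    [-0.0006, -0.0055, -0.0003, 0, -1],
    [-0.001, -0.006, -0.0005, 0, -1],
    [-0.0012, -0.006, -0.0008, 0, -1],
    [-0.0015, -0.0055, -0.001, 0, -1],
    [-0.0016, -0.005, -0.0012, 0, -1],
    [-0.0014, -0.004, -0.001, 0, -1],
    [-0.0012, -0.003, -0.0009, 0, -1]
  ]
}}

```text
t: 30.0
tool_pos: [0.6609, 0.1886, 0.1518]
tool_rot: [-3.077, 0.481, -0.292]
contact_force: [-1.9, -1.8, 1.0]
opening: 0.0451
```

```bash
python3 -c "
from arc import *
read(7,1); arc(58)"
```

```text
th 32.1 Ft(on tool) 0.33 sd 0.66 first/last -0.03 0.61 rad -1.22 n 0.03 M [-0.005129679920629452, 0.26581910485591326, 0.01713864812974189]
theta 32.10574741715924 r 0.08908101594769209 h 5.1027162556657735e-05 F [-0.0063  0.5581  0.4657] t 30.35 q [ 0.1897  0.148   1.6549 -0.0534  1.1583  2.0878]
[-0.0021, -0.0022, -0.0016, 0, -1] ,
[-0.0024, -0.0044, -0.0019, 0, -1] ,
[-0.0029, -0.0047, -0.0023, 0, -1] ,
[-0.0031, -0.0044, -0.0025, 0, -1] ,
[-0.0034, -0.0042, -0.0027, 0, -1] ,
[-0.0033, -0.0036, -0.0027, 0, -1] ,
[-0.0027, -0.0026, -0.0022, 0, -1] ,
[-0.0022, -0.0019, -0.0018, 0, -1] ,
```

```bash
python3 -c "
from arc import *
arc(58,prof=[.6,1.1,1.2,1.1,.7,.0001,.25,.25])"
```

```text
theta 32.10574741715924 r 0.08908101594769209 h 5.1027162556657735e-05 F [-0.0063  0.5581  0.4657] t 30.35 q [ 0.1897  0.148   1.6549 -0.0534  1.1583  2.0878]
[-0.0027, -0.0033, -0.0021, 0, -1] ,
[-0.0039, -0.0068, -0.0031, 0, -1] ,
[-0.0048, -0.0068, -0.0038, 0, -1] ,
[-0.0049, -0.0056, -0.0039, 0, -1] ,
[-0.0033, -0.0033, -0.0027, 0, -1] ,
[-0.0, -0.0, -0.0, 0, -1] ,
[-0.0012, -0.0011, -0.001, 0, -1] ,
[-0.0012, -0.0011, -0.001, 0, -1] ,
```

Call:
{"method": "apply_moves", "body": {
  "deltas": [
    [-0.0027, -0.0033, -0.0021, 0, -1],
    [-0.004, -0.0068, -0.0031, 0, -1],
    [-0.0048, -0.0068, -0.0038, 0, -1],
    [-0.0049, -0.0056, -0.0039, 0, -1],
    [-0.0033, -0.0033, -0.0027, 0, -1],
    [0, 0, 0, 0, -1],
    [-0.0012, -0.0011, -0.001, 0, -1],
    [-0.0012, -0.0011, -0.001, 0, -1]
  ]
}}

```text
t: 31.35
tool_pos: [0.6444, 0.2243, 0.1667]
tool_rot: [-3.076, 0.481, -0.292]
contact_force: [-0.7, -1.3, 0.1]
opening: 0.0452
```

```bash
python3 -c "
from arc import *
read(7,2); arc(83,prof=[.6,1.1,1.2,1.1,.7,.0001,.25,.25])"
```

```text
th 59.7 Ft(on tool) -0.01 sd 0.33 first/last -0.01 -0.09 rad -0.35 n -0.09 M [-0.04234654071709531, 0.08912586262091349, 0.014661104379729008]
theta 59.67527421434011 r 0.08866577750546183 h -0.00018900373067701898 F [-0.0127 -0.579   0.3187] t 31.7 q [ 0.2509  0.1261  1.6528 -0.0646  1.1852  2.151 ]
[-0.0029, -0.0015, -0.0026, 0, -1] ,
[-0.0052, -0.0034, -0.0043, 0, -1] ,
[-0.0059, -0.003, -0.0049, 0, -1] ,
[-0.0056, -0.0021, -0.0047, 0, -1] ,
[-0.0036, -0.001, -0.003, 0, -1] ,
[-0.0, -0.0, -0.0, 0, -1] ,
[-0.0013, -0.0003, -0.0011, 0, -1] ,
[-0.0013, -0.0003, -0.0011, 0, -1] ,
```

```bash
python3 -c "
from arc import *
arc(84,prof=[.7,1.2,1.0,.5,.3,.25,.25,.25])"
```

```text
theta 59.67527421434011 r 0.08866577750546183 h -0.00018900373067701898 F [-0.0127 -0.579   0.3187] t 31.7 q [ 0.2509  0.1261  1.6528 -0.0646  1.1852  2.151 ]
[-0.0041, -0.0024, -0.0036, 0, -1] ,
[-0.007, -0.0042, -0.0058, 0, -1] ,
[-0.0061, -0.0027, -0.0051, 0, -1] ,
[-0.0031, -0.0011, -0.0026, 0, -1] ,
[-0.0019, -0.0005, -0.0016, 0, -1] ,
[-0.0016, -0.0004, -0.0013, 0, -1] ,
[-0.0016, -0.0003, -0.0013, 0, -1] ,
[-0.0016, -0.0003, -0.0013, 0, -1] ,
```

Call:
{"method": "apply_moves", "body": {
  "deltas": [
    [-0.004, -0.0024, -0.0036, 0, -1],
    [-0.007, -0.0042, -0.0058, 0, -1],
    [-0.006, -0.0027, -0.005, 0, -1],
    [-0.003, -0.001, -0.0026, 0, -1],
    [-0.0019, -0.0005, -0.0016, 0, -1],
    [-0.0016, -0.0004, -0.0013, 0, -1],
    [-0.0016, -0.0003, -0.0013, 0, -1],
    [-0.0016, -0.0003, -0.0013, 0, -1]
  ]
}}

```text
t: 32.7
tool_pos: [0.6169, 0.2456, 0.1857]
tool_rot: [-3.076, 0.481, -0.292]
contact_force: [-0.3, -1.0, -0.0]
opening: 0.0455
```

```bash
python3 -c "
from arc import *
read(6,3); arc(108,prof=[.7,1.2,1.0,.5,.3,.25,.25,.25])
p=ctrl.get_image('scene');cv2.imwrite('pics/s20.png',cv2.resize(p['img'][90:280,370:560,::-1],None,fx=3,fy=3,interpolation=cv2.INTER_CUBIC))"
```

```text
th 85.4 Ft(on tool) -0.42 sd 0.32 first/last -0.47 -0.37 rad -0.13 n -0.09 M [0.005881378762604257, 0.11279937019107363, -0.041977476854764405]
theta 85.40825904268087 r 0.08848151200885311 h -0.00018628094841859066 F [-0.338   0.4651 -0.7626] t 33.0 q [ 0.2954  0.0708  1.6796 -0.072   1.2168  2.1954]
[-0.0041, 0.0001, -0.0037, 0, -1] ,
[-0.0071, 0.0001, -0.0061, 0, -1] ,
[-0.0059, 0.0008, -0.0051, 0, -1] ,
[-0.0029, 0.0007, -0.0025, 0, -1] ,
[-0.0017, 0.0005, -0.0015, 0, -1] ,
[-0.0014, 0.0004, -0.0012, 0, -1] ,
[-0.0014, 0.0005, -0.0012, 0, -1] ,
[-0.0014, 0.0005, -0.0012, 0, -1] ,
```

View pics/s20.png

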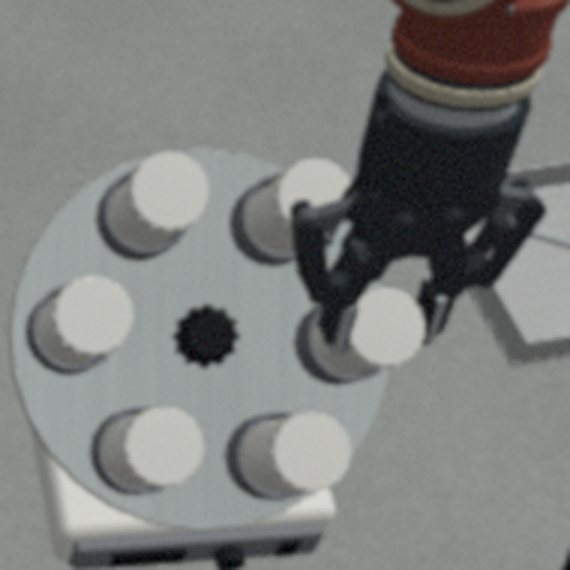

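Call:
{"method": "apply_moves", "body": {
  "deltas": [
    [-0.004, 0, -0.0037, 0, -1],
    [-0.007, 0.0002, -0.006, 0, -1],
    [-0.0058, 0.0008, -0.005, 0, -1],
    [-0.003, 0.0007, -0.0026, 0, -1],
    [-0.0018, 0.0005, -0.0016, 0, -1],
    [-0.0016, 0.0005, -0.0014, 0, -1],
    [-0.0016, 0.0006, -0.0014, 0, -1],
    [-0.0016, 0.0006, -0.0014, 0, -1]
  ]
}}

```text
t: 34.05
tool_pos: [0.5848, 0.2507, 0.2049]
tool_rot: [-3.075, 0.481, -0.293]
contact_force: [0.5, 0.6, -0.8]
opening: 0.0451
```

```bash
python3 -c "
from arc import *
read(6,4); arc(134,prof=[.7,1.2,1.0,.5,.3,.28,.28,.28])"
```

```text
th 110.0 Ft(on tool) -0.10 sd 0.52 first/last -0.08 -0.11 rad -0.01 n -0.41 M [0.01249786986871454, 0.07236362437372705, 0.011341241993052259]
theta 110.029077054825 r 0.0885995618475766 h 0.00029828193401208736 F [ 0.406   0.0591 -0.4988] t 34.35 q [ 0.3197 -0.0077  1.7272 -0.0754  1.2486  2.2182]
[-0.004, 0.0025, -0.0032, 0, -1] ,
[-0.0066, 0.0042, -0.0058, 0, -1] ,
[-0.0052, 0.0042, -0.0046, 0, -1] ,
[-0.0025, 0.0023, -0.0022, 0, -1] ,
[-0.0014, 0.0015, -0.0013, 0, -1] ,
[-0.0013, 0.0014, -0.0012, 0, -1] ,
[-0.0013, 0.0015, -0.0012, 0, -1] ,
[-0.0013, 0.0015, -0.0011, 0, -1] ,
```

```bash
python3 -c "
from arc import *
arc(100,prof=[1.5,1.3,1,1,.8,.8,.8,.8])"
```

```text
theta 110.029077054825 r 0.0885995618475766 h 0.00029828193401208736 F [ 0.406   0.0591 -0.4988] t 34.35 q [ 0.3197 -0.0077  1.7272 -0.0754  1.2486  2.2182]
[0.002, -0.0003, 0.0021, 0, -1] ,
[0.0018, -0.0007, 0.0016, 0, -1] ,
[0.0014, -0.0005, 0.0012, 0, -1] ,
[0.0014, -0.0004, 0.0012, 0, -1] ,
[0.0011, -0.0003, 0.001, 0, -1] ,
[0.0011, -0.0003, 0.001, 0, -1] ,
[0.0011, -0.0003, 0.001, 0, -1] ,
[0.0012, -0.0002, 0.001, 0, -1] ,
```

Call:
{"method": "apply_moves", "body": {
  "deltas": [
    [0.002, -0.0005, 0.002, 0, -1],
    [0.002, -0.0007, 0.0017, 0, -1],
    [0.0016, -0.0005, 0.0014, 0, -1],
    [0.0016, -0.0005, 0.0014, 0, -1],
    [0.0015, -0.0004, 0.0013, 0, -1],
    [0.0015, -0.0004, 0.0013, 0, -1],
    [0.0015, -0.0004, 0.0013, 0, -1],
    [0.0015, -0.0003, 0.0013, 0, -1]
  ]
}}

```text
t: 35.35
tool_pos: [0.6008, 0.2499, 0.1958]
tool_rot: [-3.076, 0.481, -0.289]
contact_force: [-3.2, -0.4, 2.3]
opening: 0.0456
```

```bash
python3 -c "
from arc import *
read(6,5); arc(72,prof=[.7,1.2,1.0,.5,.3,.25,.25,.25])"
```

```text
th 98.2 Ft(on tool) 1.78 sd 1.10 first/last 2.57 1.00 rad -0.22 n 0.15 M [-0.011180156337520869, 0.3747901544424157, 0.015082538140848306]
theta 98.17881476209587 r 0.08833491143450083 h 5.935711918568509e-05 F [-1.0432  0.3374 -0.5479] t 35.65 q [ 0.3102  0.0337  1.7007 -0.0737  1.2355  2.2093]
[0.0048, -0.0002, 0.0042, 0, -1] ,
[0.0083, 0.0002, 0.007, 0, -1] ,
[0.0068, 0.0012, 0.0058, 0, -1] ,
[0.0034, 0.0009, 0.0028, 0, -1] ,
[0.002, 0.0007, 0.0017, 0, -1] ,
[0.0017, 0.0006, 0.0014, 0, -1] ,
[0.0017, 0.0007, 0.0014, 0, -1] ,
[0.0016, 0.0007, 0.0014, 0, -1] ,
```

```bash
cat >> arc.py <<'E'
def quick(tag,to):
    read(2,tag); arc(to,prof=[1]*8)
E
python3 -c "
from arc import *
arc(72,prof=[1]*8)"
```

```text
theta 98.17881476209587 r 0.08833491143450083 h 5.935711918568509e-05 F [-1.0432  0.3374 -0.5479] t 35.65 q [ 0.3102  0.0337  1.7007 -0.0737  1.2355  2.2093]
[0.0038, -0.0001, 0.0033, 0, -1] ,
[0.0038, -0.0002, 0.0033, 0, -1] ,
[0.0038, 0.0001, 0.0033, 0, -1] ,
[0.0038, 0.0004, 0.0032, 0, -1] ,
[0.0038, 0.0007, 0.0032, 0, -1] ,
[0.0038, 0.001, 0.0032, 0, -1] ,
[0.0037, 0.0013, 0.0031, 0, -1] ,
[0.0037, 0.0015, 0.0031, 0, -1] ,
```

Call:
{"method": "apply_moves", "body": {
  "deltas": [
    [0.0038, -0.0001, 0.0033, 0, -1],
    [0.0038, -0.0001, 0.0033, 0, -1],
    [0.0038, 0.0001, 0.0033, 0, -1],
    [0.0038, 0.0004, 0.0032, 0, -1],
    [0.0038, 0.0007, 0.0032, 0, -1],
    [0.0038, 0.001, 0.0032, 0, -1],
    [0.0037, 0.0013, 0.0031, 0, -1],
    [0.0037, 0.0015, 0.0031, 0, -1]
  ]
}}

```text
t: 36.65
tool_pos: [0.6343, 0.2353, 0.175]
tool_rot: [-3.076, 0.481, -0.289]
contact_force: [-2.4, 1.0, 2.0]
opening: 0.0456
```

```bash
python3 -c "
from arc import *
quick(6,45)"
```

```text
th 70.3 Ft(on tool) 1.76 sd 1.39 first/last 1.76 1.76 rad -0.32 n -0.04 M [0.009350562261808994, 0.39786255616237637, 0.00870823059100735]
theta 70.3081193607307 r 0.08861613403705804 h 4.697918554091851e-06 F [-1.5625 -0.0004  1.1676] t 36.75 q [ 0.2709  0.1082  1.6588 -0.0673  1.2002  2.1709]
[0.0033, 0.0025, 0.0027, 0, -1] ,
[0.0034, 0.0021, 0.0028, 0, -1] ,
[0.0033, 0.0024, 0.0027, 0, -1] ,
[0.0032, 0.0026, 0.0026, 0, -1] ,
[0.0031, 0.0028, 0.0025, 0, -1] ,
[0.003, 0.003, 0.0024, 0, -1] ,
[0.0028, 0.0032, 0.0023, 0, -1] ,
[0.0027, 0.0034, 0.0021, 0, -1] ,
```

Call:
{"method": "apply_moves", "body": {
  "deltas": [
    [0.0033, 0.0024, 0.0027, 0, -1],
    [0.0034, 0.0022, 0.0028, 0, -1],
    [0.0033, 0.0024, 0.0027, 0, -1],
    [0.0032, 0.0026, 0.0026, 0, -1],
    [0.0031, 0.0028, 0.0025, 0, -1],
    [0.003, 0.003, 0.0024, 0, -1],
    [0.0028, 0.0032, 0.0023, 0, -1],
    [0.0027, 0.0034, 0.0021, 0, -1]
  ]
}}

```text
t: 37.75
tool_pos: [0.656, 0.2052, 0.1579]
tool_rot: [-3.074, 0.481, -0.289]
contact_force: [-3.2, 1.0, 2.2]
opening: 0.0451
```

```bash
cat >> arc.py <<'E'
def quick(tag,to,nr=2):
    C=np.array(json.load(open("C.json")))
    for i in range(nr):
        o=ctrl.get_obs(); th,r=th_of(o["tool_pos"],C); Fd=o["contact_force"]@Rd; t=np.array([np.sin(th),-np.cos(th)])
        rec=dict(tag=tag,i=i,th=float(th),Ft=float(Fd[:2]@t),F=o["contact_force"].tolist(),M=o["wrist_torque"].tolist(),tcp=o["tool_pos"].tolist(),rot=list(map(float,o["tool_rot"])),dq=list(map(float,o["dq"])),eff=list(map(float,o["effort"])))
        open("samp.jsonl","a").write(json.dumps(rec)+"\n"); print("th %.1f Ft %.2f rad %.2f n %.2f"%(np.degrees(th),Fd[:2]@t,Fd[:2]@np.array([-np.cos(th),-np.sin(th)]),Fd[2]),"M",o["wrist_torque"])
        if i<nr-1: ctrl.get_image("top")
    arc(to,prof=[1]*8)
E
python3 -c "
from arc import *
quick(7,20)"
```

```text
th 44.0 Ft 2.76 rad -2.88 n 0.29 M [ 0.1736  0.6169 -0.0054]
th 43.5 Ft 0.60 rad -1.03 n -0.88 M [ 0.0743  0.3207 -0.0189]
theta 43.52044919638103 r 0.08872628272262965 h 0.0002560955258756395 F [-1.4561  0.1874 -0.18  ] t 37.8 q [ 0.2153  0.1442  1.649  -0.0566  1.1703  2.1141]
[0.0017, 0.0039, 0.0016, 0, -1] ,
[0.0022, 0.0036, 0.0017, 0, -1] ,
[0.002, 0.0037, 0.0016, 0, -1] ,
[0.0019, 0.0038, 0.0014, 0, -1] ,
[0.0017, 0.004, 0.0013, 0, -1] ,
[0.0016, 0.0041, 0.0012, 0, -1] ,
[0.0014, 0.0042, 0.001, 0, -1] ,
[0.0013, 0.0042, 0.0009, 0, -1] ,
```

Call:
{"method": "apply_moves", "body": {
  "deltas": [
    [0.0016, 0.0039, 0.0016, 0, -1],
    [0.0021, 0.0036, 0.0017, 0, -1],
    [0.002, 0.0037, 0.0016, 0, -1],
    [0.0019, 0.0038, 0.0014, 0, -1],
    [0.0017, 0.004, 0.0013, 0, -1],
    [0.0015, 0.0041, 0.0012, 0, -1],
    [0.0014, 0.0042, 0.001, 0, -1],
    [0.0012, 0.0042, 0.0009, 0, -1]
  ]
}}

```text
t: 38.8
tool_pos: [0.662, 0.1687, 0.148]
tool_rot: [-3.073, 0.481, -0.292]
contact_force: [-0.9, 1.4, 2.9]
opening: 0.0453
```

```bash
python3 -c "
from arc import *
quick(8,-8)"
```

```text
th 19.1 Ft 1.80 rad -2.05 n 1.84 M [ 0.405   0.4    -0.0027]
th 18.6 Ft 0.20 rad 0.22 n -0.53 M [-0.0238  0.2322  0.0035]
theta 18.58102457846689 r 0.08832592316929735 h 0.0002690112040323808 F [-0.0503  0.2932 -0.5271] t 38.85 q [ 0.1567  0.1401  1.6706 -0.0453  1.1482  2.0531]
[0.0007, 0.005, 0.0007, 0, -1] ,
[0.0009, 0.005, 0.0006, 0, -1] ,
[0.0007, 0.005, 0.0004, 0, -1] ,
[0.0005, 0.0051, 0.0002, 0, -1] ,
[0.0003, 0.0051, -0.0, 0, -1] ,
[0.0, 0.0051, -0.0002, 0, -1] ,
[-0.0002, 0.0051, -0.0004, 0, -1] ,
[-0.0004, 0.0051, -0.0006, 0, -1] ,
```

Call:
{"method": "apply_moves", "body": {
  "deltas": [
    [0.0007, 0.005, 0.0007, 0, -1],
    [0.0009, 0.005, 0.0006, 0, -1],
    [0.0007, 0.005, 0.0004, 0, -1],
    [0.0005, 0.0051, 0.0002, 0, -1],
    [0.0003, 0.0051, 0, 0, -1],
    [0, 0.0051, -0.0002, 0, -1],
    [-0.0002, 0.0051, -0.0004, 0, -1],
    [-0.0004, 0.0051, -0.0006, 0, -1]
  ]
}}

```text
t: 39.85
tool_pos: [0.652, 0.1269, 0.1463]
tool_rot: [-3.072, 0.482, -0.293]
contact_force: [-1.2, 3.8, 2.6]
opening: 0.0458
```

```bash
python3 -c "
from arc import *
quick(9,-32)"
```

```text
th -9.2 Ft 2.68 rad -3.73 n 1.08 M [ 0.6874  0.3561 -0.0861]
th -9.7 Ft -0.28 rad -1.39 n 0.40 M [0.1198 0.2426 0.0465]
theta -9.714813130047082 r 0.08847248917370817 h 0.0003955029483425146 F [-0.993   0.2759  1.0564] t 39.9 q [ 0.0913  0.0956  1.7219 -0.0317  1.1381  1.9837]
[-0.0012, 0.0041, -0.0007, 0, -1] ,
[-0.0008, 0.0041, -0.0009, 0, -1] ,
[-0.0009, 0.0041, -0.001, 0, -1] ,
[-0.0011, 0.004, -0.0011, 0, -1] ,
[-0.0012, 0.0039, -0.0012, 0, -1] ,
[-0.0014, 0.0038, -0.0014, 0, -1] ,
[-0.0015, 0.0037, -0.0015, 0, -1] ,
[-0.0016, 0.0036, -0.0016, 0, -1] ,
```

```bash
python3 -c "
from arc import *
C=json.load(open('C.json'));C[0]+=.0012;json.dump(C,open('C.json','w'))
arc(18,prof=[1]*8)"
```

```text
theta -9.585406610018847 r 0.08965550969647253 h 0.0003955029483425146 F [-0.993   0.2759  1.0564] t 39.9 q [ 0.0913  0.0956  1.7219 -0.0317  1.1381  1.9837]
[-0.001, -0.0055, -0.0, 0, -1] ,
[0.0003, -0.0053, 0.0005, 0, -1] ,
[0.0001, -0.0053, 0.0003, 0, -1] ,
[-0.0002, -0.0053, 0.0001, 0, -1] ,
[-0.0004, -0.0053, -0.0001, 0, -1] ,
[-0.0007, -0.0052, -0.0003, 0, -1] ,
[-0.0009, -0.0052, -0.0005, 0, -1] ,
[-0.0011, -0.0051, -0.0007, 0, -1] ,
```

Call:
{"method": "apply_moves", "body": {
  "deltas": [
    [-0.001, -0.0055, 0, 0, -1],
    [0.0003, -0.0053, 0.0005, 0, -1],
    [0.0001, -0.0053, 0.0003, 0, -1],
    [-0.0002, -0.0053, 0.0001, 0, -1],
    [-0.0004, -0.0053, -0.0001, 0, -1],
    [-0.0007, -0.0052, -0.0003, 0, -1],
    [-0.0009, -0.0052, -0.0005, 0, -1],
    [-0.0011, -0.0051, -0.0007, 0, -1]
  ]
}}

```text
t: 40.9
tool_pos: [0.6615, 0.1669, 0.1475]
tool_rot: [-3.081, 0.48, -0.295]
contact_force: [-0.9, -2.4, 1.6]
opening: 0.0453
```

```bash
python3 -c "
from arc import *
quick(10,46)"
```

```text
th 17.6 Ft -2.21 rad -1.62 n 1.37 M [-0.5204  0.218   0.067 ]
th 18.2 Ft 1.13 rad -0.11 n -0.13 M [ 0.0263  0.127  -0.0048]
theta 18.17991010692588 r 0.08920462175131944 h -4.5645298227835196e-05 F [-0.1192  1.134   0.1125] t 40.95 q [ 0.1589  0.1398  1.6714 -0.0518  1.1478  2.0559]
[-0.0022, -0.0047, -0.0018, 0, -1] ,
[-0.0016, -0.005, -0.0012, 0, -1] ,
[-0.0018, -0.0048, -0.0014, 0, -1] ,
[-0.0021, -0.0047, -0.0016, 0, -1] ,
[-0.0023, -0.0045, -0.0018, 0, -1] ,
[-0.0025, -0.0043, -0.0019, 0, -1] ,
[-0.0027, -0.0041, -0.0021, 0, -1] ,
[-0.0028, -0.0039, -0.0023, 0, -1] ,
```

Call:
{"method": "apply_moves", "body": {
  "deltas": [
    [-0.0022, -0.0047, -0.0018, 0, -1],
    [-0.0016, -0.005, -0.0012, 0, -1],
    [-0.0018, -0.0048, -0.0014, 0, -1],
    [-0.0021, -0.0047, -0.0016, 0, -1],
    [-0.0023, -0.0045, -0.0018, 0, -1],
    [-0.0025, -0.0043, -0.0019, 0, -1],
    [-0.0027, -0.0041, -0.0021, 0, -1],
    [-0.0028, -0.0039, -0.0023, 0, -1]
  ]
}}

```text
t: 41.95
tool_pos: [0.6525, 0.2108, 0.1597]
tool_rot: [-3.078, 0.48, -0.296]
contact_force: [0.9, -0.9, 0.6]
opening: 0.045
```

```bash
python3 -c "
from arc import *
quick(11,74)"
```

```text
th 47.8 Ft -0.88 rad 0.02 n 1.06 M [-0.2165 -0.1593  0.0426]
th 48.4 Ft 1.22 rad 0.60 n 0.63 M [ 0.1506 -0.0438  0.0045]
theta 48.35239566255181 r 0.0892299997432422 h -0.00028754042252217976 F [0.2619 1.2354 0.7969] t 42.0 q [ 0.2291  0.1381  1.6515 -0.0633  1.172   2.1285]
[-0.0033, -0.0024, -0.0031, 0, -1] ,
[-0.003, -0.0031, -0.0024, 0, -1] ,
[-0.0031, -0.0028, -0.0025, 0, -1] ,
[-0.0032, -0.0026, -0.0027, 0, -1] ,
[-0.0033, -0.0024, -0.0028, 0, -1] ,
[-0.0034, -0.0021, -0.0028, 0, -1] ,
[-0.0035, -0.0019, -0.0029, 0, -1] ,
[-0.0036, -0.0016, -0.003, 0, -1] ,
```

Call:
{"method": "apply_moves", "body": {
  "deltas": [
    [-0.0033, -0.0025, -0.0031, 0, -1],
    [-0.003, -0.0031, -0.0024, 0, -1],
    [-0.0031, -0.0028, -0.0025, 0, -1],
    [-0.0032, -0.0026, -0.0027, 0, -1],
    [-0.0033, -0.0024, -0.0028, 0, -1],
    [-0.0034, -0.0021, -0.0028, 0, -1],
    [-0.0035, -0.0019, -0.0029, 0, -1],
    [-0.0036, -0.0016, -0.003, 0, -1]
  ]
}}

```text
t: 43.0
tool_pos: [0.6275, 0.2403, 0.1787]
tool_rot: [-3.076, 0.48, -0.295]
contact_force: [0.7, -0.6, 0.7]
opening: 0.0453
```

```bash
python3 -c "
from arc import *
quick(12,102)"
```

```text
th 75.8 Ft -0.48 rad -0.20 n 1.02 M [-0.0019 -0.0401 -0.0414]
th 76.2 Ft 2.00 rad 0.53 n 0.50 M [0.1288 0.0995 0.0387]
theta 76.21409958971513 r 0.08932439417923864 h -0.00018489306548513662 F [-0.9521  1.347   1.3443] t 43.05 q [ 0.2836  0.0925  1.6679 -0.0712  1.2044  2.1833]
[-0.0038, 0.0001, -0.0035, 0, -1] ,
[-0.0037, -0.0009, -0.0031, 0, -1] ,
[-0.0037, -0.0006, -0.0032, 0, -1] ,
[-0.0038, -0.0004, -0.0032, 0, -1] ,
[-0.0038, -0.0001, -0.0032, 0, -1] ,
[-0.0038, 0.0002, -0.0032, 0, -1] ,
[-0.0037, 0.0005, -0.0032, 0, -1] ,
[-0.0037, 0.0008, -0.0032, 0, -1] ,
```

Call:
{"method": "apply_moves", "body": {
  "deltas": [
    [-0.0038, 0, -0.0035, 0, -1],
    [-0.0037, -0.0009, -0.0031, 0, -1],
    [-0.0037, -0.0006, -0.0032, 0, -1],
    [-0.0038, -0.0004, -0.0032, 0, -1],
    [-0.0038, -0.0001, -0.0032, 0, -1],
    [-0.0038, 0.0002, -0.0032, 0, -1],
    [-0.0037, 0.0005, -0.0032, 0, -1],
    [-0.0037, 0.0008, -0.0032, 0, -1]
  ]
}}

```text
t: 44.05
tool_pos: [0.5921, 0.2513, 0.2001]
tool_rot: [-3.076, 0.48, -0.294]
contact_force: [0.7, 0.1, -0.9]
opening: 0.0455
```

```bash
python3 -c "
from arc import *
quick(13,131)"
```

```text
th 103.7 Ft -1.00 rad 0.02 n -0.44 M [ 0.019  -0.0687  0.0184]
th 104.0 Ft 2.31 rad -0.87 n 2.06 M [-0.2016  0.3078  0.0136]
theta 104.04719481919783 r 0.08867017842318207 h -0.0002135880858912323 F [-1.1204 -1.1095  2.8008] t 44.1 q [ 0.3177  0.0109  1.7159 -0.0764  1.241   2.2162]
[-0.0035, 0.0019, -0.0034, 0, -1] ,
[-0.0037, 0.0016, -0.0032, 0, -1] ,
[-0.0036, 0.0018, -0.0032, 0, -1] ,
[-0.0035, 0.0021, -0.0031, 0, -1] ,
[-0.0034, 0.0024, -0.003, 0, -1] ,
[-0.0033, 0.0027, -0.003, 0, -1] ,
[-0.0032, 0.0029, -0.0029, 0, -1] ,
[-0.003, 0.0032, -0.0027, 0, -1] ,
```

Call:
{"method": "apply_moves", "body": {
  "deltas": [
    [-0.0035, 0.0019, -0.0034, 0, -1],
    [-0.0037, 0.0016, -0.0032, 0, -1],
    [-0.0036, 0.0018, -0.0032, 0, -1],
    [-0.0035, 0.0021, -0.0031, 0, -1],
    [-0.0034, 0.0024, -0.003, 0, -1],
    [-0.0033, 0.0027, -0.003, 0, -1],
    [-0.0032, 0.0029, -0.0029, 0, -1],
    [-0.003, 0.0032, -0.0027, 0, -1]
  ]
}}

```text
t: 45.1
tool_pos: [0.5536, 0.2417, 0.2197]
tool_rot: [-3.076, 0.48, -0.294]
contact_force: [1.0, -0.0, -0.5]
opening: 0.0449
```

```bash
python3 -c "
from arc import *
quick(14,160)"
```

```text
th 132.7 Ft -1.01 rad -0.53 n 0.10 M [ 0.0232 -0.0199 -0.0233]
th 132.9 Ft -0.30 rad -0.74 n 0.72 M [-0.0093  0.1001  0.0126]
theta 132.93783079755391 r 0.08851621066639155 h -0.0002255548801868082 F [ 0.8303 -0.6229  0.2648] t 45.15 q [ 0.3224 -0.0963  1.7869 -0.0761  1.2778  2.2183]
[-0.0024, 0.0039, -0.0025, 0, -1] ,
[-0.0026, 0.0038, -0.0024, 0, -1] ,
[-0.0025, 0.004, -0.0023, 0, -1] ,
[-0.0023, 0.0042, -0.0021, 0, -1] ,
[-0.0021, 0.0043, -0.002, 0, -1] ,
[-0.0019, 0.0045, -0.0018, 0, -1] ,
[-0.0017, 0.0046, -0.0016, 0, -1] ,
[-0.0015, 0.0048, -0.0015, 0, -1] ,
```

Call:
{"method": "apply_moves", "body": {
  "deltas": [
    [-0.0024, 0.0039, -0.0025, 0, -1],
    [-0.0026, 0.0038, -0.0024, 0, -1],
    [-0.0025, 0.004, -0.0023, 0, -1],
    [-0.0023, 0.0042, -0.0021, 0, -1],
    [-0.0021, 0.0043, -0.002, 0, -1],
    [-0.0019, 0.0045, -0.0018, 0, -1],
    [-0.0017, 0.0046, -0.0016, 0, -1],
    [-0.0015, 0.0048, -0.0015, 0, -1]
  ]
}}

```text
t: 46.15
tool_pos: [0.5222, 0.213, 0.2319]
tool_rot: [-3.075, 0.48, -0.294]
contact_force: [2.1, 1.2, -0.7]
opening: 0.0453
```

```bash
python3 -c "
from arc import *
quick(15,188)
p=ctrl.get_image('scene');cv2.imwrite('pics/s21.png',cv2.resize(p['img'][60:280,340:560,::-1],None,fx=2.7,fy=2.7,interpolation=cv2.INTER_CUBIC))"
```

```text
th 161.6 Ft -2.24 rad -1.05 n 0.21 M [ 0.1258 -0.1138  0.0369]
th 162.0 Ft 0.11 rad -0.72 n -0.43 M [-0.0762  0.0594  0.0394]
theta 161.96592417298965 r 0.08879262493822604 h -0.00016596286282596906 F [ 0.233  -0.4181 -0.6934] t 46.2 q [ 0.2878 -0.2062  1.8648 -0.0691  1.3072  2.1805]
[-0.0004, 0.005, -0.0008, 0, -1] ,
[-0.0009, 0.0048, -0.001, 0, -1] ,
[-0.0006, 0.0049, -0.0008, 0, -1] ,
[-0.0004, 0.0049, -0.0006, 0, -1] ,
[-0.0002, 0.005, -0.0004, 0, -1] ,
[0.0, 0.005, -0.0002, 0, -1] ,
[0.0002, 0.005, -0.0, 0, -1] ,
[0.0004, 0.005, 0.0001, 0, -1] ,
```

View pics/s21.png

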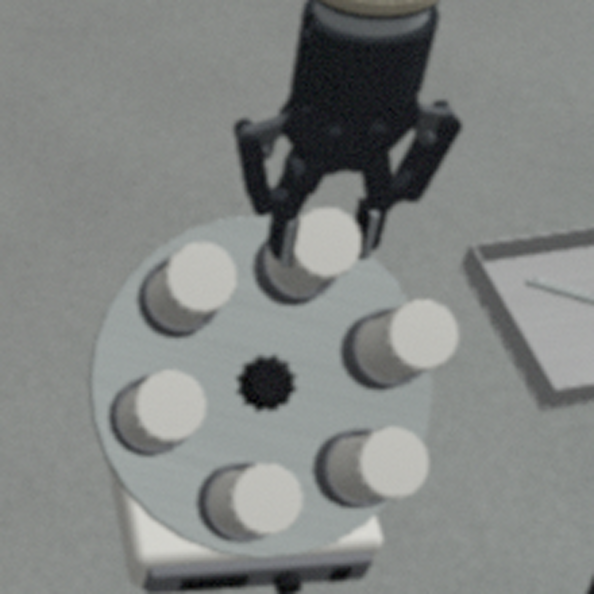

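```bash
cat > fit.py <<'E'
from arc import *
from scipy.optimize import least_squares
S=[json.loads(l) for l in open("samp.jsonl")]
z=R.from_rotvec([-3.075,.48,-.294]).as_matrix()[:,2]
F=np.array([s["F"] for s in S]);M=np.array([s["M"] for s in S])
Z=np.cross(z,F)  # M = L*Z + b
# errors-in-variables: joint estimate; first simple regression both ways
def res(v):
    L,b=v[0],v[1:4]; f=v[4:].reshape(-1,3); return np.concatenate([((F-f)/.42).ravel(),((M-b-L*np.cross(z,f))/.03).ravel()])
r=least_squares(res,np.concatenate([[.18,0,.05,0],F.ravel()])); print("L",r.x[0],"b",r.x[1:4],"cost",r.cost,len(F)*3)
f=r.x[4:].reshape(-1,3)
rows=[]
for s,ff in zip(S,f):
    th=s["th"];Fd=ff@Rd; Ft=Fd[:2]@np.array([np.sin(th),-np.cos(th)]); 
    if s["i"]==0: rows.append((s["tag"],th,s["Ft"],Ft,Fd[2],Fd[:2]@np.array([-np.cos(th),-np.sin(th)])))
# early (manual) F only
extra=[(1,32.1,(-1.9,-1.8,1.0)),(2,59.7,(-.7,-1.3,.1)),(3,85.4,(-.3,-1,0)),(4,110,(.5,.6,-.8)),(5,98.5,(-3.2,-.4,2.3)),(6,70.3,(-2.4,1.0,2.0))]
dat=[]
for tag,thd,F0 in extra:
    th=np.radians(thd); Ft=(np.array(F0)@Rd)[:2]@np.array([np.sin(th),-np.cos(th)]); dat.append((tag,th,Ft,.5))
for t in rows: print(t[0],"th %.1f raw %.2f fused %.2f n %.2f rad %.2f"%(np.degrees(t[1]),*t[2:])); dat.append((t[0],t[1],t[3],.3))
dirn={1:1,2:1,3:1,4:1,5:-1,6:-1,7:-1,8:-1,9:-1,10:1,11:1,12:1,13:1,14:1,15:1}
for k in range(16,40): dirn[k]=1 if k<100 else -1
dd=json.load(open("dirs.json")) if __import__("os").path.exists("dirs.json") else {}
dirn.update({int(k):v for k,v in dd.items()})
for skip in ((),(1,2,3,4),(1,2,3,4,9)):
    D=[x for x in dat if x[0] not in skip]
    th=np.array([x[1] for x in D]);y=-np.array([x[2] for x in D]);sd=np.array([x[3] for x in D]);sg=np.array([dirn[x[0]] for x in D])
    Am=np.stack([sg,np.sin(th),np.cos(th)],1)/sd[:,None]; sol,rs,_,_=np.linalg.lstsq(Am,y/sd,rcond=None); cov=np.linalg.inv(Am.T@Am)
    G=np.hypot(sol[1],sol[2]); phi=np.arctan2(sol[2],sol[1]); 
    jac=np.array([-sol[2],sol[1]])/G**2; e=np.sqrt(jac@cov[1:,1:]@jac)*np.sqrt(max(1,float(rs[0])/(len(D)-3)))
    print("skip",skip,"D %.2f G %.2f theta* %.1f +- %.1f deg"%(sol[0],G,np.degrees(-phi)%360,np.degrees(e)),"chi2",rs,len(D))
E
python3 fit.py
```

```text
L 0.19990434124722192 b [-0.0127  0.1299 -0.0037] cost 72.87659242293708 54
7 th 44.0 raw 2.76 fused 2.66 n 0.43 rad -2.74
8 th 19.1 raw 1.80 fused 2.38 n 1.16 rad -2.71
9 th -9.2 raw 2.68 fused 2.20 n 0.87 rad -3.87
10 th 17.6 raw -2.21 fused -2.17 n 1.43 rad -1.53
11 th 47.8 raw -0.88 fused -1.07 n 1.34 rad 0.29
12 th 75.8 raw -0.48 fused -0.23 n 0.93 rad 0.25
13 th 103.7 raw -1.00 fused -1.34 n -0.18 rad 0.17
14 th 132.7 raw -1.01 fused -0.96 n -0.03 rad -0.35
15 th 161.6 raw -2.24 fused -1.56 n -0.09 rad -0.95
skip () D 2.07 G 1.37 theta* 182.2 +- 6.7 deg chi2 [16.1282] 15
skip (1, 2, 3, 4) D 2.12 G 1.33 theta* 184.7 +- 8.0 deg chi2 [12.9591] 11
skip (1, 2, 3, 4, 9) D 2.10 G 1.35 theta* 188.3 +- 8.0 deg chi2 [10.7199] 10
```

Call:
{"method": "apply_moves", "body": {
  "deltas": [
    [-0.0004, 0.005, -0.0008, 0, -1],
    [-0.0009, 0.0048, -0.001, 0, -1],
    [-0.0006, 0.0049, -0.0008, 0, -1],
    [-0.0004, 0.0049, -0.0006, 0, -1],
    [-0.0002, 0.005, -0.0004, 0, -1],
    [0, 0.005, -0.0002, 0, -1],
    [0.0002, 0.005, 0, 0, -1],
    [0.0004, 0.005, 0.0001, 0, -1]
  ]
}}

```text
t: 47.25
tool_pos: [0.507, 0.174, 0.2337]
tool_rot: [-3.073, 0.48, -0.294]
contact_force: [2.0, 1.6, -0.9]
opening: 0.0452
```

```bash
python3 -c "
from arc import *
quick(16,-143)" | sed 's/theta/theta/'; python3 - <<'E'
E
```

```text
th -171.0 Ft -1.81 rad -1.95 n -0.07 M [ 0.3674 -0.1742  0.0648]
th -170.6 Ft -0.50 rad -0.47 n 0.24 M [-0.0683  0.021  -0.0179]
theta -170.57164729583096 r 0.08846599045276178 h -3.797469734547615e-05 F [0.6007 0.4015 0.0186] t 47.3 q [ 0.2186 -0.2838  1.9264 -0.0553  1.3183  2.1083]
[0.0012, 0.0052, 0.0007, 0, -1] ,
[0.001, 0.0052, 0.0006, 0, -1] ,
[0.0013, 0.0051, 0.0008, 0, -1] ,
[0.0015, 0.005, 0.001, 0, -1] ,
[0.0017, 0.0049, 0.0012, 0, -1] ,
[0.0019, 0.0047, 0.0014, 0, -1] ,
[0.0021, 0.0046, 0.0016, 0, -1] ,
[0.0023, 0.0044, 0.0018, 0, -1] ,
```

Call:
{"method": "apply_moves", "body": {
  "deltas": [
    [0.0012, 0.0052, 0.0007, 0, -1],
    [0.001, 0.0052, 0.0006, 0, -1],
    [0.0013, 0.0051, 0.0008, 0, -1],
    [0.0015, 0.005, 0.001, 0, -1],
    [0.0017, 0.0049, 0.0012, 0, -1],
    [0.0019, 0.0047, 0.0014, 0, -1],
    [0.0021, 0.0046, 0.0016, 0, -1],
    [0.0023, 0.0044, 0.0018, 0, -1]
  ]
}}

```text
t: 48.3
tool_pos: [0.5095, 0.1305, 0.225]
tool_rot: [-3.071, 0.48, -0.295]
contact_force: [2.2, 4.2, 0.6]
opening: 0.045
```

```bash
python3 -c "
from arc import *
quick(17,-168)"; python3 fit.py | tail -5
```

```text
th -141.9 Ft -3.44 rad -3.23 n 0.92 M [ 0.7685 -0.3113  0.0682]
th -141.3 Ft 0.42 rad 0.71 n 0.04 M [ 0.0612  0.1067 -0.0542]
theta -141.31875083060163 r 0.08853029597357294 h 0.00013295767218030052 F [-0.4586 -0.6666  0.178 ] t 48.35 q [ 0.1263 -0.3103  1.9623 -0.0364  1.3037  2.0135]
[-0.0021, -0.0045, -0.0014, 0, -1] ,
[-0.0022, -0.0043, -0.0016, 0, -1] ,
[-0.002, -0.0045, -0.0015, 0, -1] ,
[-0.0018, -0.0046, -0.0013, 0, -1] ,
[-0.0016, -0.0047, -0.0011, 0, -1] ,
[-0.0014, -0.0048, -0.0009, 0, -1] ,
[-0.0012, -0.0049, -0.0007, 0, -1] ,
[-0.0009, -0.005, -0.0006, 0, -1] ,
16 th -171.0 raw -1.81 fused -2.08 n -0.25 rad -1.77
17 th -141.9 raw -3.44 fused -3.23 n 0.92 rad -3.09
skip () D 2.12 G 1.43 theta* 183.3 +- 6.1 deg chi2 [18.1327] 17
skip (1, 2, 3, 4) D 2.17 G 1.39 theta* 185.8 +- 7.0 deg chi2 [14.8094] 13
skip (1, 2, 3, 4, 9) D 2.16 G 1.43 theta* 188.4 +- 6.8 deg chi2 [12.6534] 12
```

Now back clockwise across the expected balance for opposing samples.

Call:
{"method": "apply_moves", "body": {
  "deltas": [
    [-0.0021, -0.0045, -0.0014, 0, -1],
    [-0.0022, -0.0043, -0.0016, 0, -1],
    [-0.002, -0.0045, -0.0015, 0, -1],
    [-0.0018, -0.0046, -0.0013, 0, -1],
    [-0.0016, -0.0047, -0.0011, 0, -1],
    [-0.0014, -0.0048, -0.0009, 0, -1],
    [-0.0012, -0.0049, -0.0007, 0, -1],
    [-0.0009, -0.005, -0.0006, 0, -1]
  ]
}}

```text
t: 49.35
tool_pos: [0.506, 0.1694, 0.2331]
tool_rot: [-3.08, 0.481, -0.294]
contact_force: [1.1, -1.1, -0.7]
opening: 0.0453
```

```bash
echo '{"18":-1,"19":-1,"20":-1}' > dirs.json; python3 -c "
from arc import *
quick(18,-195)"; python3 fit.py | tail -4; python3 - <<'E'
from arc import *
C=np.array(json.load(open("C.json"))); o,M=pose(); th,r=th_of(o["tool_pos"],C); prev=o["tool_pos"]
for k in range(1,9):
    a=th-np.radians(26)*k/8; w=D2W([C[0]-R0*np.cos(a),C[1]-R0*np.sin(a),C[2]]); print(np.round((w-prev)@M,4).tolist()); prev=w
E
```

```text
th -168.0 Ft 1.00 rad -1.42 n 0.08 M [-0.429   0.0117 -0.0136]
th -168.5 Ft -0.63 rad -0.27 n -0.00 M [ 0.0454 -0.0178  0.0644]
theta -168.45172841214657 r 0.08861785124110906 h -0.00019002932044183407 F [ 0.3154  0.6068 -0.0705] t 49.4 q [ 0.2148 -0.287   1.9296 -0.0588  1.3194  2.1045]
[-0.0001, -0.0052, -0.0001, 0, -1] ,
[-0.0004, -0.0051, -0.0002, 0, -1] ,
[-0.0002, -0.0051, 0.0, 0, -1] ,
[-0.0, -0.0051, 0.0002, 0, -1] ,
[0.0002, -0.0051, 0.0004, 0, -1] ,
[0.0004, -0.005, 0.0006, 0, -1] ,
[0.0007, -0.005, 0.0008, 0, -1] ,
[0.0009, -0.0049, 0.001, 0, -1] ,
18 th -168.0 raw 1.00 fused 1.84 n -0.02 rad -1.18
skip () D 2.08 G 1.42 theta* 181.5 +- 5.0 deg chi2 [16.5715] 18
skip (1, 2, 3, 4) D 2.11 G 1.37 theta* 182.8 +- 5.7 deg chi2 [13.9845] 14
skip (1, 2, 3, 4, 9) D 2.10 G 1.40 theta* 184.9 +- 5.6 deg chi2 [12.2373] 13
[-0.0001, -0.005, -0.0001]
[-0.0004, -0.005, -0.0002]
[-0.0002, -0.005, 0.0]
[-0.0, -0.005, 0.0002]
[0.0002, -0.005, 0.0004]
[0.0004, -0.0049, 0.0006]
[0.0006, -0.0049, 0.0007]
[0.0008, -0.0048, 0.0009]
```

Call:
{"method": "apply_moves", "body": {
  "deltas": [
    [-0.0001, -0.005, -0.0001, 0, -1],
    [-0.0004, -0.005, -0.0002, 0, -1],
    [-0.0002, -0.005, 0, 0, -1],
    [0, -0.005, 0.0002, 0, -1],
    [0.0002, -0.005, 0.0004, 0, -1],
    [0.0004, -0.0049, 0.0006, 0, -1],
    [0.0006, -0.0049, 0.0007, 0, -1],
    [0.0008, -0.0048, 0.0009, 0, -1]
  ]
}}

```text
t: 50.4
tool_pos: [0.5201, 0.2093, 0.2323]
tool_rot: [-3.081, 0.481, -0.292]
contact_force: [-0.7, -1.9, 0.8]
opening: 0.0454
```

```bash
python3 -c "
from arc import *
quick(19,136)"; python3 fit.py | tail -4
```

```text
th 164.3 Ft 2.04 rad -0.13 n 0.63 M [-0.4831  0.1532 -0.0971]
th 163.9 Ft 0.72 rad -0.55 n 0.12 M [-0.1346  0.0034  0.0141]
theta 163.8734750683326 r 0.08864628598507697 h -0.0003355462027466935 F [ 0.0668 -0.9088 -0.0602] t 50.45 q [ 0.2857 -0.2107  1.8681 -0.0719  1.3106  2.1784]
[0.0019, -0.0049, 0.0014, 0, -1] ,
[0.0015, -0.0049, 0.0015, 0, -1] ,
[0.0017, -0.0048, 0.0017, 0, -1] ,
[0.0019, -0.0046, 0.0018, 0, -1] ,
[0.0021, -0.0045, 0.002, 0, -1] ,
[0.0023, -0.0043, 0.0022, 0, -1] ,
[0.0025, -0.0041, 0.0023, 0, -1] ,
[0.0027, -0.0039, 0.0025, 0, -1] ,
19 th 164.3 raw 2.04 fused 2.17 n 0.88 rad -0.50
skip () D 2.03 G 1.38 theta* 179.8 +- 4.5 deg chi2 [16.8683] 19
skip (1, 2, 3, 4) D 2.05 G 1.33 theta* 180.5 +- 5.1 deg chi2 [14.7194] 15
skip (1, 2, 3, 4, 9) D 2.03 G 1.35 theta* 182.2 +- 5.2 deg chi2 [13.2909] 14
```

```bash
python3 - <<'E'
from arc import *
C=np.array(json.load(open("C.json"))); o,M=pose(); th,r=th_of(o["tool_pos"],C); prev=o["tool_pos"]
for f in np.cumsum([.14,.2,.2,.2,.16,.1]):
    a=th+np.radians(18)*f; w=D2W([C[0]-R0*np.cos(a),C[1]-R0*np.sin(a),C[2]]); print(np.round((w-prev)@M,4).tolist()); prev=w
E
```

```text
[-0.0001, 0.0039, -0.0007]
[-0.0009, 0.0054, -0.001]
[-0.0006, 0.0054, -0.0007]
[-0.0003, 0.0055, -0.0005]
[-0.0001, 0.0044, -0.0002]
[0.0, 0.0028, -0.0001]
```

Call:
{"method": "apply_moves", "body": {
  "deltas": [
    [-0.0001, 0.0039, -0.0007, 0, -1],
    [-0.0009, 0.0054, -0.001, 0, -1],
    [-0.0006, 0.0054, -0.0007, 0, -1],
    [-0.0003, 0.0054, -0.0005, 0, -1],
    [-0.0001, 0.0042, -0.0002, 0, -1],
    [0, 0.002, 0, 0, -1],
    [0, 0, 0, 0, -1],
    [0, 0, 0, 0, -1]
  ]
}}

```text
t: 51.45
tool_pos: [0.5095, 0.1853, 0.2341]
tool_rot: [-3.074, 0.481, -0.293]
contact_force: [0.3, 0.8, -0.7]
opening: 0.0452
```

```bash
python3 -c "
from arc import *
C=np.array(json.load(open('C.json'))); o,M=pose(); print(np.degrees(th_of(o['tool_pos'],C)[0])%360,o['contact_force'],o['opening'],o['t'],o['dq'])
p=ctrl.get_image('scene');p2=ctrl.get_image('top')
print('disc from image',discang([p,p2],150,215,range(0,6)),discang([p2],150,215,range(1,6)),discang([p],150,215,range(1,6)))
_,N,a,top,r=wristpot(); th=np.radians(discang([p,p2],150,215,range(1,6))); print('pot axis',a@Rd,'bot',W2D(top-.075*a),'cup',-.088*np.cos(th),-.088*np.sin(th))
N,c,a2,t2,b2=potfit(p,guess=D2W([-.088*np.cos(th),-.088*np.sin(th),.05]),rad=.05);print('scene fit',N,c,a2@Rd,W2D(b2))
cv2.imwrite('pics/s22.png',cv2.resize(p['img'][60:280,340:560,::-1],None,fx=2.7,fy=2.7,interpolation=cv2.INTER_CUBIC))"
```

```text
181.4571012653298 [ 0.3026  0.8394 -0.6873] 0.04519514923948034 51.45 [-0.0013 -0.0031  0.0026  0.0019  0.0025 -0.0001]
disc from image 181.25 181.25 181.0
pot axis [-0.0023  0.0069  1.    ] bot [0.0861 0.0013 0.0033] cup 0.087979058383032 0.0019197098830413656
scene fit 518 0.0013405755995876379 [-0.0028  0.0136  0.9999] [0.0877 0.0017 0.0046]
```

View pics/s22.png

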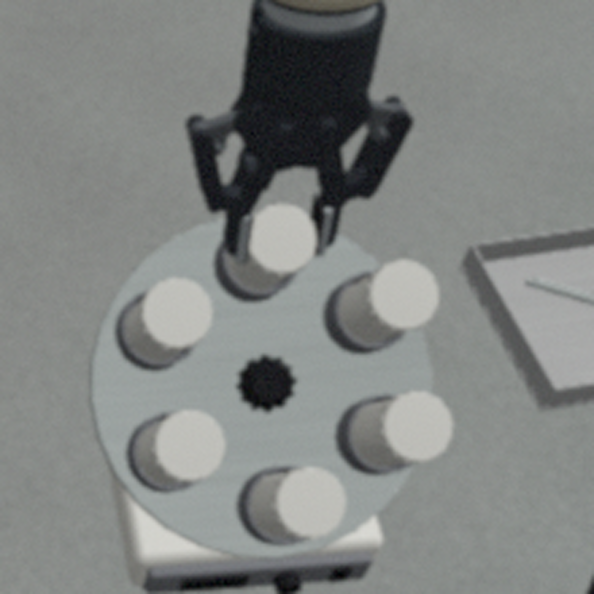

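```bash
python3 - <<'E'
from arc import *
C=np.array(json.load(open("C.json"))); o,M=pose(); th,r=th_of(o["tool_pos"],C); prev=o["tool_pos"]
for k in range(1,9):
    a=th-np.radians(26)*k/8; w=D2W([C[0]-R0*np.cos(a),C[1]-R0*np.sin(a),C[2]]); print(np.round((w-prev)@M,4).tolist()); prev=w
E
```

```text
[0.0005, -0.005, 0.0004]
[0.0002, -0.005, 0.0004]
[0.0004, -0.0049, 0.0006]
[0.0006, -0.0049, 0.0008]
[0.0009, -0.0048, 0.001]
[0.0011, -0.0047, 0.0011]
[0.0013, -0.0046, 0.0013]
[0.0015, -0.0045, 0.0015]
```

Call:
{"method": "apply_moves", "body": {
  "deltas": [
    [0.0005, -0.005, 0.0004, 0, -1],
    [0.0002, -0.005, 0.0004, 0, -1],
    [0.0004, -0.0049, 0.0006, 0, -1],
    [0.0006, -0.0049, 0.0008, 0, -1],
    [0.0009, -0.0048, 0.001, 0, -1],
    [0.0011, -0.0047, 0.0011, 0, -1],
    [0.0013, -0.0046, 0.0013, 0, -1],
    [0.0015, -0.0045, 0.0015, 0, -1]
  ]
}}

```text
t: 52.6
tool_pos: [0.5292, 0.2206, 0.2295]
tool_rot: [-3.08, 0.481, -0.291]
contact_force: [-0.2, -1.3, 0.9]
opening: 0.0453
```

```bash
echo '{"18":-1,"19":-1,"20":-1,"21":1}' > dirs.json; python3 -c "
from arc import *
quick(20,178)"; python3 fit.py | tail -4
```

```text
th 154.7 Ft 1.28 rad -0.27 n 0.87 M [-0.4908  0.2561 -0.0358]
th 154.3 Ft 1.51 rad -0.48 n 1.19 M [-0.0765  0.0731  0.027 ]
theta 154.30140113849592 r 0.08788939267193423 h -0.00026414274809593435 F [-0.0978 -1.6147  1.1409] t 52.65 q [ 0.3009 -0.1759  1.8429 -0.0738  1.3022  2.1947]
[-0.0013, 0.004, -0.0016, 0, -1] ,
[-0.0012, 0.0042, -0.0012, 0, -1] ,
[-0.0011, 0.0043, -0.0011, 0, -1] ,
[-0.0009, 0.0044, -0.001, 0, -1] ,
[-0.0007, 0.0044, -0.0008, 0, -1] ,
[-0.0006, 0.0045, -0.0007, 0, -1] ,
[-0.0004, 0.0045, -0.0005, 0, -1] ,
[-0.0002, 0.0045, -0.0004, 0, -1] ,
20 th 154.7 raw 1.28 fused 2.20 n 0.69 rad -0.55
skip () D 1.96 G 1.31 theta* 178.1 +- 4.3 deg chi2 [17.5316] 20
skip (1, 2, 3, 4) D 1.98 G 1.26 theta* 178.6 +- 4.9 deg chi2 [15.5511] 16
skip (1, 2, 3, 4, 9) D 1.96 G 1.27 theta* 180.1 +- 5.1 deg chi2 [14.4678] 15
```

Call:
{"method": "apply_moves", "body": {
  "deltas": [
    [-0.0013, 0.004, -0.0016, 0, -1],
    [-0.0012, 0.0042, -0.0012, 0, -1],
    [-0.0011, 0.0043, -0.0011, 0, -1],
    [-0.0009, 0.0044, -0.001, 0, -1],
    [-0.0007, 0.0044, -0.0008, 0, -1],
    [-0.0006, 0.0045, -0.0007, 0, -1],
    [-0.0004, 0.0045, -0.0005, 0, -1],
    [-0.0002, 0.0045, -0.0004, 0, -1]
  ]
}}

```text
t: 53.65
tool_pos: [0.5108, 0.1896, 0.2341]
tool_rot: [-3.074, 0.48, -0.293]
contact_force: [0.7, 1.0, -0.8]
opening: 0.0452
```

```bash
python3 -c "
from arc import *
quick(21,179)"; python3 fit.py | tail -4
```

```text
th 178.5 Ft -1.15 rad -0.69 n -0.46 M [ 0.2344 -0.153   0.0755]
th 178.9 Ft 0.99 rad -0.63 n 0.51 M [-0.0769  0.0169 -0.014 ]
theta 178.90459337915144 r 0.08861688629676309 h -0.0001263359474811404 F [ 0.4419 -1.1973  0.1377] t 53.7 q [ 0.2483 -0.259   1.9053 -0.0608  1.3166  2.1391]
[0.0006, 0.0, 0.0003, 0, -1] ,
[-0.0, 0.0, -0.0, 0, -1] ,
[-0.0, 0.0, -0.0, 0, -1] ,
[-0.0, 0.0, -0.0, 0, -1] ,
[-0.0, 0.0, -0.0, 0, -1] ,
[-0.0, 0.0, -0.0, 0, -1] ,
[-0.0, 0.0, -0.0, 0, -1] ,
[-0.0, 0.0, -0.0, 0, -1] ,
21 th 178.5 raw -1.15 fused -1.56 n -0.09 rad -1.08
skip () D 1.93 G 1.31 theta* 181.1 +- 4.1 deg chi2 [18.6115] 21
skip (1, 2, 3, 4) D 1.95 G 1.27 theta* 181.8 +- 4.7 deg chi2 [16.656] 17
skip (1, 2, 3, 4, 9) D 1.93 G 1.28 theta* 183.2 +- 4.8 deg chi2 [15.2718] 16
```

Call:
{"method": "apply_moves", "body": {
  "deltas": [
    [0, 0.001, 0, 0, -1],
    [0, 0.001, 0, 0, -1],
    [0, 0, 0, 0, -1],
    [0, 0, 0, 0, -1],
    [0, 0, 0, 0, -1],
    [0, 0, 0, 0, -1],
    [0, 0, 0, 0, -1],
    [0, 0, 0, 0, -1]
  ]
}}

```text
t: 54.7
tool_pos: [0.5101, 0.187, 0.2341]
tool_rot: [-3.075, 0.48, -0.293]
contact_force: [0.3, 0.8, -0.7]
opening: 0.0451
```

```bash
python3 -c "
from arc import *
C=np.array(json.load(open('C.json'))); o,M=pose(); print(np.degrees(th_of(o['tool_pos'],C)[0])%360,o['contact_force'],o['opening'],o['t'],np.abs(o['dq']).max())
p=ctrl.get_image('scene');p2=ctrl.get_image('top')
th=np.radians(discang([p,p2],150,215,range(1,6))); print('disc',np.degrees(th))
_,N,a,top,r=wristpot(); print('pot axis',a@Rd,'bot',W2D(top-.075*a),'cup',-.088*np.cos(th),-.088*np.sin(th))
w=cloud(p2)
for u,v in [(386,282),(459,240),(457,306)]: print(u,v,w[v,u])
print([ (t,[(r['uv'],round(r['confidence'],2)) for r in ctrl.spot_point(p2,t)][:1]) for t in ('jar_mid','dropper_mid','timer_mid')])
"
```

```text
180.26991725105438 [ 0.3157  0.7955 -0.7048] 0.045139988911961054 54.7 0.001800092863836604
disc 180.0
pot axis [-0.0038  0.0053  1.    ] bot [ 0.0861 -0.0003  0.0034] cup 0.088 -1.0776891832496707e-17
386 282 [ 0.4568 -0.164   0.0833]
459 240 [ 0.5348 -0.3005  0.0849]
457 306 [ 0.4103 -0.3087  0.0225]
[('jar_mid', [([383.5, 281.5], 0.86)]), ('dropper_mid', [([460.2, 241.5], 0.81)]), ('timer_mid', [([455.2, 306.7], 0.62)])]
```

The disc is at rest at 180°, the pot is home and gripped, and the bystanders haven't moved, so I'm handing in.

```bash
python3 -c "
from station import ctrl
print(ctrl.finish_job()); o=ctrl.get_obs(); print(o['t'],o['opening'])"
```

```text
the job is handed in; nothing more can be done
None
the job is handed in; nothing more can be done
```

The loose white pot is fully home in the empty cup. The disc is at rest with what I measured as its heavy side lowest, and the gripper is still holding the loose pot. I handed in at about 55 s of the 69 s; no verdict is reported.

**How it was done:** The tool cannot tilt, so I leaned the pot 30° in the pads by pressing its underside on the sloping cup rim. Several insertion tries were blocked at the rim before it went in. I then turned the disc by the seated pot's cap, from about -10° to 219°, in both directions.

**Last checks:**
- **Pot:** its underside reads 3.4 mm above the disc face (3.0 mm expected). It is about 2 mm off the cup's middle, and its axis is within 0.5° of the disc's.
- **Heavy side:** the force fit puts it lowest at a disc angle of 181–183°, give or take 5°. The disc was left at 180.0° by the images and 180.3° by the arm; the limit is 17°.
- **Grip and rest:** the fingers are closed on the pot at 45 mm with a 20 N grip, and the joints were still.
- **Bystanders:** the jar, dropper bottle and timer read where they did at the start.

**What disagreed:**
- **Drag and imbalance:** the fit gave about 1.9 N of drag and 1.3 N of imbalance at the pots, against about 1.4 N and at most 1.0 N stated. The pot rubbing in its cup and the noisy force readings may explain this, so I relied on the fitted angle only.
- **Standstill readings:** forces read after the arm stopped mostly faded, so I used the readings taken while the disc was moving.
- **Tool tilt:** the tool drifted to about 11° off vertical while pressing the pot in.

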